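# Lock the bench block away in the two-dial bay

## Task

Put the small iron bench block away in the wooden lock-up bay. First turn the two dials on the bay's roof, one at a time, until each pointer stands on its long white mark, which opens the gate; then set the block upright on the bay's floor in front of the opening and slide it lengthwise between the guide rails, under the roof, fully home against the back stop. Leave the dials on their marks, let go of everything, and leave the sanding block and the tape roll where they are.

Things in the scene. Friction and masses are not known exactly. Their poses are not given: they have to be found in the camera images.
- bay: Wooden lock-up bay fixed to the bench. Origin on the bench top (z = 0) under the middle of the roof's front edge; x points into the bay, y left seen from the front. Plywood floor 8 mm thick, x -115 to 137, y -115 to 115 mm. Roof x 0 to 137, underside 103 and top 118 mm above the bench; closed sides (inner faces y = -101, 101).
- bay_mouth (a point): Middle of the opening on the bay's floor: below the roof's front edge, 8 mm above the bench; axes as bay. Two steel guide rails, tops 20 mm above the bench: straight from x = -20 to 86 mm with inner faces at y = -25.7 and 25.7 mm; in front they flare out to y = -49 and 49 mm at x = -78.
- dial_left (a joint): Left dial (+y of the bay): angle of its pointer, rad. 0 = straight back (+x of the bay), counter-clockwise from above positive. Long white mark at 0.52; the other marks are white dots every 30 degrees. Starts at 1.2 to 1.9; stops at -0.8 and 2.5; friction 0.08 N m, stays where left. A steel disc with a flat 26 to 50 mm above the bench, bars the path unless within about 0.3 rad of the mark.
- dial_right (a joint): Right dial (-y of the bay), same build and sense. Long white mark at 1.05 rad. Starts at -0.3 to 0.35, so it turns counter-clockwise to its mark (the left one clockwise).
- dial_left_grip (a point): On the left dial's axis at the height to grip: 154 mm above the bench, 55 mm behind the roof's front edge, 50 mm left of the middle. The grip is an upright bar 46 mm long (along the pointer = point x, turns with the dial), 13 mm thick, from 18 mm below this point to 14 mm above; under it a round plate of radius 26 mm. White nose and line at the pointer end.
- dial_right_grip (a point): The same for the right dial, 50 mm right of the middle.
- bench_block_center (a point): Centre of the loose dark iron bench block, a small bridge-shaped block with three ringed holes on top: 45 mm wide (point x), 66 mm long (point y), 49 mm high (point z), 0.5 kg (varies). This point is 24.5 mm above its underside. It stands upright on the bench. Either end may go in first.
- sanding_block_center (a point): Centre of a loose cork and wood sanding block, 52 x 91 x 29 mm. Bystander.
- tape_roll_center (a point): Centre of a roll of tape lying flat, 68 mm across, 19 mm high. Bystander.
- bay_stop (a point): Middle of the front face of the steel back stop (26 mm wide, top 57 mm above the bench), 76 mm behind the roof's front edge and 33 mm above the bench. A block that is home has its rear end 10 mm behind the roof's edge: upright fingers cannot follow it there; closed fingertips on a tool leaning back about 45 degrees, out of the bay, can.
Things that resemble listed ones, but are neither listed nor needed, are in the scene too. Leave any orange look-alike of the part that bears bench_block_center alone.

How it is judged:
By the outcome, as a careful person would: the job done as asked, in the order asked, and still so for the second after the job is handed in, with the robot touching nothing.
It also fails if it takes over 72 s, if anything falls off the work surface, if the arm or the gripper's body presses on something with over 40 N, if the wrist force passes 120 N, or if a joint passes its speed limit or range.

## Robot

A 6-joint arm with a two-finger parallel gripper is mounted at the origin on a cart in front of the work surface, level with it; the furniture and walls round the work are solid. World frame = base frame: x ahead of the robot, y to its left, z up, the work surface at z = 0. Lengths are in m, angles in degrees, forces in N, time in s.
With the tool pointing down it reaches from about 0.3 to 0.75 m from the base axis. Payload 8.5 kg.
Tool frame: the origin (TCP) lies midway between the tips of the shut fingers; the grasp point (between the pads) lies env.tcp_to_grasp behind it (env.tcp_to_grasp is the distance from the TCP to the grasp point, in m); z points along the fingers, y is the direction in which the jaws open and shut (so a half turn about z gives the same grasp; the last joint's range is limited). The gripper opens to 85 mm and grips with 20 to 120 N. Pads are 22 mm wide; open, the fingers measure 114 mm over their backs; the gripper's body (76 mm by 85 mm) begins 54 mm behind the grasp point. The pads swing forward as they close: fully open they stand 13 mm farther back than shut.
Start: joints at [54.013, 21.807, 74.336, -0, 83.858, -12.336], TCP at [0.221, 0.504, 0.231] pointing down, gripper open.
Joint ranges: [-178.18, 178.18], [-50.72, 133.34], [12.68, 142.11], [-81.47, 261.47], [9.98, 163.14], [-165.26, 165.26]. Speed limits (degrees/s): [136.94, 136.94, 180, 180, 180, 180].

## Interface

Orientations are given as a 3x3 rotation matrix whose columns are the frame's x, y, z axes.
In Python, from rig import readout, imaging, job, env gives the robot as it stands.
- The arm moves only by the tool move_arm, never from a script. Its argument "motion" is a list of rows, each a list of 3 entries, a list of its own where there are three numbers: the shift along the tool's x, y, z normalised to -1 to 1, where 1 is 0.02 m, then the turn, a rotation vector about the tool's x, y, z normalised to -1 to 1, where 1 is 120 degrees, then the gripper command: -1 is shut, 1 is fully open, values between are in proportion. In form: [[[tx, ty, tz], [rx, ry, rz], claw], ...]. A call has 1 to 12 rows; each row shifts and turns the pose as measured when the row begins, along the tool's axes as they then stand; what a row does not reach is not made up. A row lasts 1/12 s, in which the tool goes at most 41.7 mm and 7.16 degrees, less where a joint would pass 70% of its speed; a pose out of reach is approached as far as the arm can. A call with a number of a shift or a turn outside -1 to 1 is refused whole. A call with a gripper value outside its range is refused whole. The fingers move at their own pace and stop on an object; "squeeze" is the grip in N (left out, the last holds). Time passes only in rows, so rows that do not move let the fingers close. It gives the time, the measured TCP pose, the force and the opening at its end, in the units of the state.
- readout.observe(): the state, without advancing time (a new reading comes with each control period).
- imaging.get_image(name): name is "scene" or "top" or "wrist"; returns a dict with "img" (384x512x3 uint8, blue, green, red), "fov_y" (degrees; the focal length in pixels is half the picture's height over the tangent of half this angle, whatever the lens; pixels are square), "cx", "cy" (the principal point, pixels), "eye" and "orientation" of the camera in the world. Camera axes: x right, y up, looking along -z (the intrinsics and any distortion apply to the point x, -y, -z); pixel columns grow to the right and rows downward; lengths in m; the calibration is good to about 2 mm. A picture is of the moment at which its call begins. There is no depth.
- job.close_job(): hands the job in, once; it reports no verdict.
The state is a dict: "time_s": time; "q": joint angles; "qvel": joint speeds; "joint_efforts": joint torques, N m; "position": TCP position; "tool_rot": TCP orientation; "ft_force": force on the tool from outside, world axes, zero at the start; "wrist_torque": the same for the moment, N m; "grip_width": finger opening in m.
Only numpy, scipy, OpenCV 4.12 (cv2) and the standard library are available. Lean on these libraries where they do the work, as an engineer would, in place of code of your own. Each camera call takes 0.05 s, during which the arm holds its last target.

## Working session

There is one attempt and no reset: what is moved stays moved. The work goes in short steps, Python scripts to look and compute and a tool call to move; the robot and the scene stay as the last step left them, time stands still between calls to the robot, and variables do not carry over. Pictures are saved under pics/ and viewed, and the job is handed in when it is done.

Besides the shell and the picture viewer there is one more tool, called by a JSON object that holds its "op" and its "data", one argument or row to a line. move_arm: Moves the arm, as the interface text tells. Its arguments: {"type":"object","properties":{"motion":{"type":"array","items":{"type":"array"}},"squeeze":{"type":"number"}},"required":["motion"]}

```bash
mkdir -p pics; ls
python3 - <<'E'
from rig import readout, imaging, job, env
import cv2
print(readout.observe()); print(env.tcp_to_grasp, [a for a in dir(env) if a[0]!='_'])
for n in ("scene","top","wrist"):
    d=imaging.get_image(n); cv2.imwrite(f"pics/{n}0.png",d["img"]); print(n,{k:v for k,v in d.items() if k!="img"})
E
```

```text
pics
{'time_s': 0.0, 'q': array([ 5.40132852e+01,  2.18408246e+01,  7.43858312e+01, -4.51741704e-04,
        8.38585654e+01, -1.23363778e+01]), 'qvel': array([ 0.03141517,  0.01974936,  0.02597663,  0.03404744, -0.04072141,
       -0.00116798]), 'joint_efforts': array([ 4.68146809e-04, -4.48471212e+01, -2.31277925e+01, -1.46359844e-04,
        4.80396469e-03,  1.17070419e-05]), 'position': array([0.22046187, 0.50355106, 0.23070699]), 'tool_rot': array([[-9.16010857e-01,  4.01152535e-01, -8.67643496e-04],
       [ 4.01153354e-01,  9.16010113e-01, -1.20813230e-03],
       [ 3.10124883e-04, -1.45472040e-03, -9.99998894e-01]]), 'ft_force': array([-0.23161851,  0.74472871, -0.40282429]), 'wrist_torque': array([-0.00556132, -0.00132072,  0.02254798]), 'grip_width': 0.0853583365392403}
0.0187 ['MotionError', 'tcp_to_grasp']
scene {'fov_y': 47.082072890131016, 'cx': 252.01603003946755, 'cy': 188.82289836560432, 'eye': array([-0.20611351, -0.701584  ,  1.29119847]), 'orientation': array([[ 0.72523762,  0.51300695, -0.45918869],
       [-0.68843572,  0.53131534, -0.49372083],
       [-0.00930822,  0.67418682,  0.73850219]])}
top {'fov_y': 48.88038694416518, 'cx': 249.05904853112813, 'cy': 189.88146625474852, 'eye': array([0.09246751, 0.22633028, 1.74788049]), 'orientation': array([[-0.2783815 ,  0.92460315, -0.26002453],
       [-0.96045369, -0.26637546,  0.08107291],
       [ 0.00569611,  0.27231072,  0.96219251]])}
wrist {'fov_y': 69.86826469635, 'cx': 258.0101907195242, 'cy': 194.84908402120368, 'eye': array([0.1444969 , 0.53613937, 0.37353316]), 'orientation': array([[ 0.40129465, -0.86782701, -0.29298276],
       [ 0.91594769,  0.37966658,  0.12997349],
       [-0.00155875, -0.32051455,  0.94724231]])}
```

View pics/scene0.png

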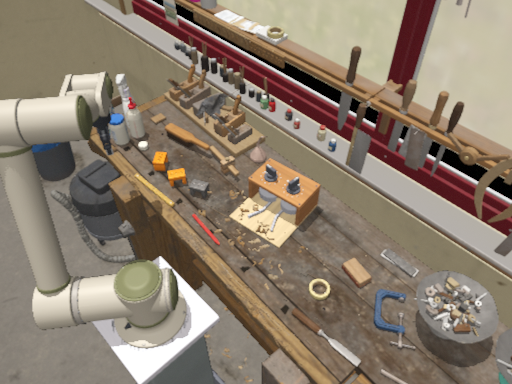

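View pics/top0.png

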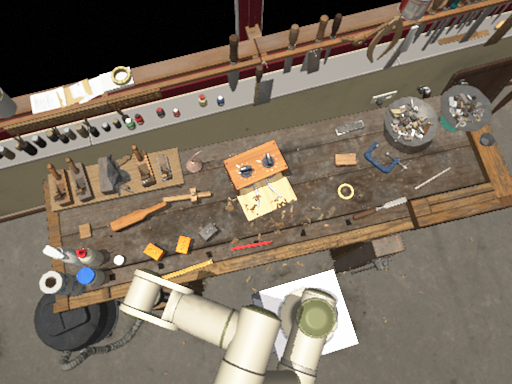

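View pics/wrist0.png

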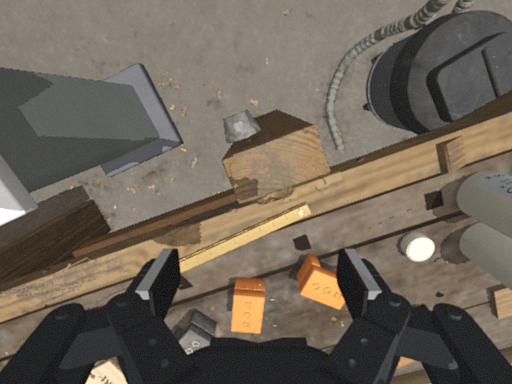

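Candidates for the bench block in the top view: dark block (208,232), orange (183,243), orange (154,252), and a dark plane/anvil on the rack (108,175). I choose the dark one at (208,232) and check it in close crops.

```bash
cat > h.py <<'E'
import numpy as np, cv2
from rig import readout, imaging, job, env
def cam(n):
    d=imaging.get_image(n); h=d["img"].shape[0]
    d["f"]=h/2/np.tan(np.radians(d["fov_y"]/2)); return d
def ray(d,u,v):
    r=np.array([(u-d["cx"])/d["f"],-(v-d["cy"])/d["f"],-1.]); return d["orientation"]@r
def at_z(d,u,v,z):
    r=ray(d,u,v); return d["eye"]+r*(z-d["eye"][2])/r[2]
def proj(d,P):
    p=(np.atleast_2d(P)-d["eye"])@d["orientation"]
    return np.c_[d["cx"]+d["f"]*p[:,0]/-p[:,2], d["cy"]-d["f"]*p[:,1]/-p[:,2]]
def crop(d,u0,v0,u1,v1,k,name):
    c=cv2.resize(d["img"][v0:v1,u0:u1],None,fx=k,fy=k,interpolation=cv2.INTER_CUBIC)
    for u in range((u0+9)//10*10,u1,10):
        cv2.line(c,((u-u0)*k,0),((u-u0)*k,6 if u%50 else 14),(0,0,255),1)
    for v in range((v0+9)//10*10,v1,10):
        cv2.line(c,(0,(v-v0)*k),(6 if v%50 else 14,(v-v0)*k),(0,0,255),1)
    cv2.imwrite("pics/"+name,c)
E
python3 - <<'E'
from h import *
d=cam("top"); crop(d,190,130,310,230,6,"t1.png"); crop(d,140,215,240,275,8,"t2.png")
d=cam("scene"); crop(d,145,145,335,255,4,"s1.png")
E
```

```text
(no output)
```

View pics/t1.png

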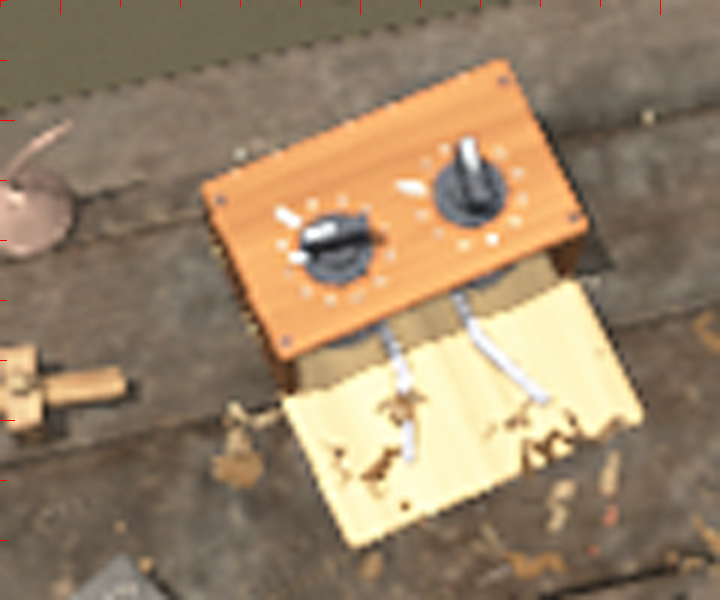

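View pics/t2.png

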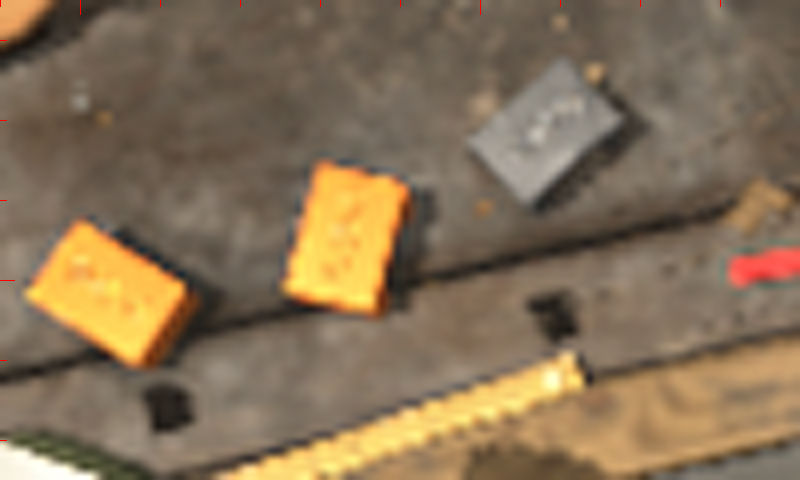

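View pics/s1.png

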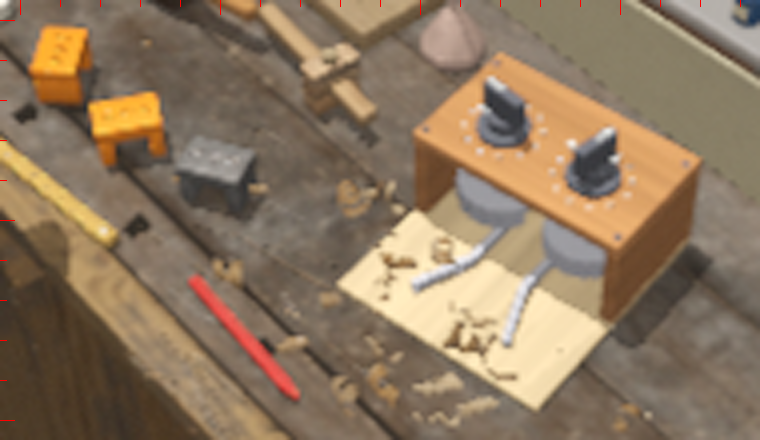

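```bash
cat > fit.py <<'E'
from h import *
from scipy.optimize import least_squares
t=cam("top"); s=cam("scene")
def bayP(p,L):
    c,sn=np.cos(p[2]),np.sin(p[2]); R=np.array([[c,-sn,0],[sn,c,0],[0,0,1]])
    return np.asarray(L)@R.T+[p[0],p[1],0]
L=np.array([[137,115,118],[137,-115,118],[0,-115,118],[0,115,118],[-115,115,8],[-115,-115,8]])/1e3
ut=[(223.7,161.2),(274.2,140),(288,168),(237.5,190),(249.2,221.3),(297.2,199.7)]
us=[(270,158),(320.5,185),(299.3,207.5),(248.8,177.5),(229.5,216.3),(280,247.5)]
f=lambda p:np.r_[(proj(t,bayP(p,L))-ut).ravel(),(proj(s,bayP(p,L))-us).ravel()]
r=least_squares(f,[.55,.1,0.],loss='soft_l1'); print("bay",r.x,np.degrees(r.x[2])); print(r.fun.reshape(-1,2).round(1))
print(bayP(r.x,[[.055,.05,.154],[.055,-.05,.154],[0,0,.008]]))
B=[at_z(t,u,v,.049) for u,v in [(210.6,222.5),(218.1,229.8),(207.3,241.3),(198.8,232.8)]]
B=np.array(B);print("block",B.mean(0),np.linalg.norm(np.diff(B,axis=0),axis=1))
e=B[0]-B[3]+B[1]-B[2]; print("long dir deg",np.degrees(np.arctan2(e[1],e[0])))
for n,(u,v) in dict(sand=(345,159),tape=(345,191)).items(): print(n,at_z(t,u,v,.02))
E
python3 fit.py
```

```text
bay [0.56360644 0.01966332 0.14450943] 8.279780298619317
[[ 0.1 -1. ]
 [ 0.4 -1.3]
 [ 1.  -0.8]
 [-0.1 -0.4]
 [-0.1 -0.5]
 [ 1.1 -0.8]
 [-0.6 -0.1]
 [-0.2 -0.4]
 [-0.3  0. ]
 [-1.6  0.7]
 [-1.  -0.1]
 [-1.5  0. ]]
[[ 0.61083281  0.07706254  0.154     ]
 [ 0.62523351 -0.02189513  0.154     ]
 [ 0.56360644  0.01966332  0.008     ]]
block [0.4278698  0.28974824 0.049     ] [0.04343748 0.06350346 0.04954181]
long dir deg -61.11633288778181
sand [ 0.57795084 -0.35879655  0.02      ]
tape [ 0.44169838 -0.30999212  0.02      ]
```

```bash
cat > go.py <<'E'
from h import *
from scipy.spatial.transform import Rotation as Ro
def go(target,yaw=None,R=None,quiet=False):
    """yaw: angle deg of tool y in world for downward tool"""
    o=readout.observe(); p=o["position"]; T=o["tool_rot"]
    d=np.asarray(target)-p; s=T.T@d/0.02
    if R is None and yaw is not None:
        a=np.radians(yaw); y=np.array([np.cos(a),np.sin(a),0]); z=np.array([0,0,-1.]); R=np.c_[np.cross(y,z),y,z]
    rv=np.zeros(3) if R is None else Ro.from_matrix(T.T@R).as_rotvec()
    print("t %.2f pos %s dist %.1fmm | shift total(units,tool) %s rows>=%.1f | turn deg %s units %s rows>=%.1f"%(o["time_s"],p.round(4),1e3*np.linalg.norm(d),s.round(2),abs(s).max(),np.degrees(rv).round(1),(np.degrees(rv)/120).round(4),np.linalg.norm(np.degrees(rv))/7.16))
    print(" yaw %.2f q %s F %s w %.4f"%(np.degrees(np.arctan2(T[1,1],T[0,1])),o["q"].round(1),o["ft_force"].round(1),o["grip_width"]))
E
python3 -c "
from go import *
go([.59,-.01,.29],4)
go([.59,-.01,.29])"
```

```text
t 0.35 pos [0.2206 0.5037 0.2312] dist 635.5mm | shift total(units,tool) [-27.22 -16.12  -2.94] rows>=27.2 | turn deg [-0.   0.  62.3] units [-1.000e-04  1.000e-04  5.196e-01] rows>=8.7
 yaw 66.35 q [ 54.   21.8  74.3  -0.   83.9 -12.3] F [-0.5 -0.5 -0.3] w 0.0852
t 0.35 pos [0.2206 0.5037 0.2312] dist 635.5mm | shift total(units,tool) [-27.22 -16.12  -2.94] rows>=27.2 | turn deg [0. 0. 0.] units [0. 0. 0.] rows>=0.0
 yaw 66.35 q [ 54.   21.8  74.3  -0.   83.9 -12.3] F [-0.5 -0.5 -0.3] w 0.0852
```

{"op": "move_arm", "data": {
  "motion": [
    [[-0.98,-0.58,-0.25],[0,0,0],1],
    [[-0.98,-0.58,-0.25],[0,0,0],1],
    [[-0.98,-0.58,-0.25],[0,0,0],1],
    [[-0.98,-0.58,-0.25],[0,0,0],1],
    [[-0.98,-0.58,-0.25],[0,0,0],1],
    [[-0.98,-0.58,-0.25],[0,0,0],1],
    [[-0.98,-0.58,-0.25],[0,0,0],1],
    [[-0.98,-0.58,-0.25],[0,0,0],1],
    [[-0.98,-0.58,-0.25],[0,0,0],1],
    [[-0.98,-0.58,-0.25],[0,0,0],1],
    [[-0.98,-0.58,-0.25],[0,0,0],1],
    [[-0.98,-0.58,-0.25],[0,0,0],1]
  ]
}}

```text
time_s: 1.35
position: [0.384, 0.2744, 0.2923]
tool_rot: [[-0.919, 0.394, -0.002], [0.394, 0.919, -0.002], [0.002, -0.003, -1.0]]
ft_force: [-0.1, 0.2, -0.2]
grip_width: 0.0853
```

```bash
python3 -c "
from go import *
go([.59,-.01,.29],4)"
```

```text
t 1.35 pos [0.384  0.2744 0.2923] dist 351.1mm | shift total(units,tool) [-15.07  -9.01   0.11] rows>=15.1 | turn deg [-0.2 -0.  62.8] units [-0.0015 -0.      0.5231] rows>=8.8
 yaw 66.78 q [ 21.2  11.6  78.9  -0.   89.6 -45.6] F [-0.1  0.2 -0.2] w 0.0853
```

{"op": "move_arm", "data": {
  "motion": [
    [[-0.98,-0.59,0],[0,0,0],1],
    [[-0.98,-0.59,0],[0,0,0],1],
    [[-0.98,-0.59,0],[0,0,0],1],
    [[-0.98,-0.59,0],[0,0,0],1],
    [[-0.98,-0.59,0],[0,0,0],1],
    [[-0.98,-0.59,0],[0,0,0],1],
    [[-0.98,-0.59,0],[0,0,0],1],
    [[-0.98,-0.59,0],[0,0,0],1],
    [[-0.98,-0.59,0],[0,0,0],1],
    [[-0.98,-0.59,0],[0,0,0],1],
    [[-0.98,-0.59,0],[0,0,0],1],
    [[-0.98,-0.59,0],[0,0,0],1]
  ]
}}

```text
time_s: 2.35
position: [0.5509, 0.0387, 0.2944]
tool_rot: [[-0.919, 0.395, 0.001], [0.395, 0.919, -0.001], [-0.001, -0.0, -1.0]]
ft_force: [-0.1, 0.4, -0.1]
grip_width: 0.0853
```

{"op": "move_arm", "data": {
  "motion": [
    [[-0.98,-0.59,0],[0,0,0],1],
    [[-0.98,-0.59,0],[0,0,0],1],
    [[-0.98,-0.59,0],[0,0,0],1],
    [[0,0,0],[0,0,0.06],0],
    [[0,0,0],[0,0,0.06],0],
    [[0,0,0],[0,0,0.06],0],
    [[0,0,0],[0,0,0.06],0],
    [[0,0,0],[0,0,0.06],0],
    [[0,0,0],[0,0,0.06],0],
    [[0,0,0],[0,0,0.06],0],
    [[0,0,0],[0,0,0.06],0],
    [[0,0,0],[0,0,0.05],0]
  ]
}}

```text
time_s: 3.35
position: [0.5948, -0.026, 0.2911]
tool_rot: [[-0.047, 0.999, -0.003], [0.999, 0.047, -0.0], [0.0, -0.003, -1.0]]
ft_force: [-0.8, 1.1, 0.4]
grip_width: 0.0424
```

```bash
python3 -c "
from go import *
go([.59,-.01,.29],4)
d=cam('wrist'); cv2.imwrite('pics/w1.png',cv2.resize(d['img'],(768,576)))"
```

```text
t 3.35 pos [ 0.5948 -0.026   0.2911] dist 16.7mm | shift total(units,tool) [ 0.81 -0.2   0.06] rows>=0.8 | turn deg [-0.2 -0.  -1.3] units [-0.0016 -0.     -0.0108] rows>=0.2
 yaw 2.71 q [-13.9  24.8  59.7  -0.1  95.7 -16.6] F [-0.8  1.1  0.4] w 0.0424
```

View pics/w1.png

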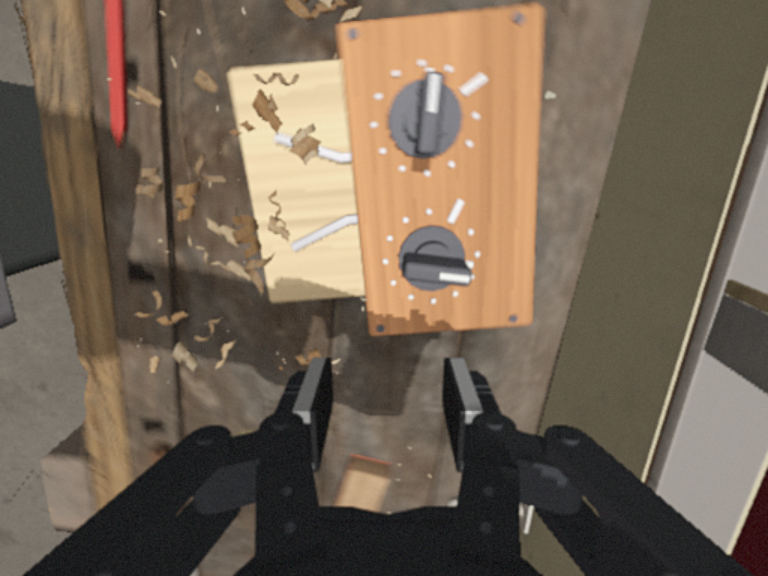

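```bash
cat > fitw.py <<'E'
from h import *
from scipy.optimize import least_squares
def bayP(p,L):
    c,sn=np.cos(p[2]),np.sin(p[2]); R=np.array([[c,-sn,0],[sn,c,0],[0,0,1]])
    return np.asarray(L)@R.T+[p[0],p[1],0]
L=np.array([[137,115,118],[137,-115,118],[0,-115,118],[0,115,118],[-115,115,8],[-115,-115,8]])/1e3
E
python3 - <<'E'
from fitw import *
w=cam("wrist")
uv=np.array([(543,3),(535,328),(370,335),(337,24),(229,70),(271,303)])/1.5
f=lambda p:(proj(w,bayP(p,L))-uv).ravel()
r=least_squares(f,[.56,.02,.14],loss='soft_l1'); print(r.x,np.degrees(r.x[2])); print(f(r.x).reshape(-1,2).round(1))
p=r.x
for nm,y,n,t in (("L",.05,(435,72),(424,150)),("R",-.05,(470,276),(405,265))):
    print(nm,bayP(p,[[.055,y,.154]])[0],"predict",proj(w,bayP(p,[[.055,y,.136]]))*1.5)
    a=at_z(w,n[0]/1.5,n[1]/1.5,.168)-at_z(w,t[0]/1.5,t[1]/1.5,.168)
    print(" angle",np.arctan2(a[1],a[0])-p[2],"len",np.linalg.norm(a), "mid",(at_z(w,n[0]/1.5,n[1]/1.5,.168)+at_z(w,t[0]/1.5,t[1]/1.5,.168))/2)
crop(w,225,25,365,215,4,"w1c.png")
E
```

```text
[0.56810708 0.02135345 0.12367638] 7.086134806634485
[[ 1.7  0.1]
 [-0.5 -1.1]
 [ 0.1  2.3]
 [ 0.1 -0.5]
 [-1.   0.4]
 [-0.3  0.3]]
L [0.61651891 0.07775641 0.154     ] predict [[427.48822558 119.53197536]]
 angle 1.368675903559808 len 0.042795319492340424 mid [0.61462542 0.0795185  0.168     ]
R [ 0.62885505 -0.02147977  0.154     ] predict [[434.31434436 264.16491473]]
 angle -0.2540767544694661 len 0.044391636573635374 mid [ 0.62739287 -0.01745468  0.168     ]
```

View pics/w1c.png

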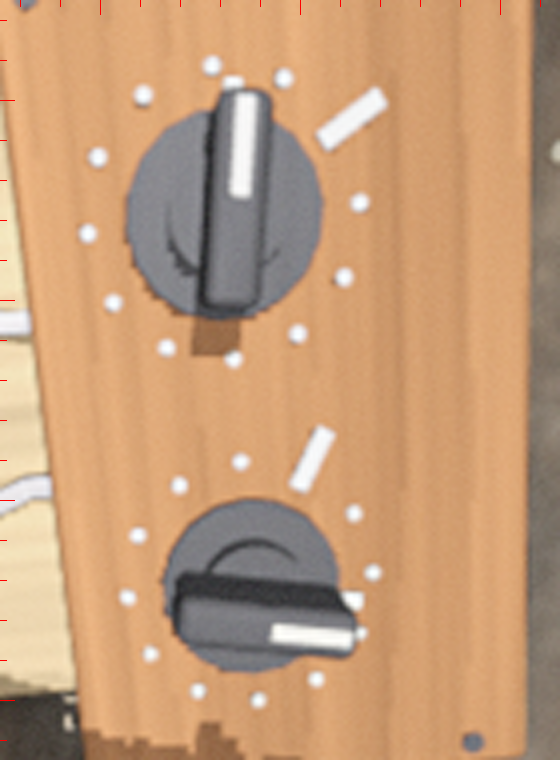

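Run:
```python
from fitw import *
w=cam("wrist"); t=cam("top"); s=cam("scene")
ut=[(223.7,161.2),(274.2,140),(288,168),(237.5,190),(249.2,221.3),(297.2,199.7)]
us=[(270,158),(320.5,185),(299.3,207.5),(248.8,177.5),(229.5,216.3),(280,247.5)]
uw=np.array([(543,3),(535,328),(370,335),(337,24),(229,70),(271,303),(421.8,117.3),(431.5,256.8)])/1.5
Lw=np.r_[L,[[.055,.05,.136],[.055,-.05,.136]]]
gsd={id(w):2.5e-3*0+.8e-3,id(t):4.5e-3,id(s):3.5e-3}
def f(p):
    o=p[3:].reshape(3,3); r=[]
    for c,LL,u,g,k in ((t,L,ut,.7,0),(s,L,us,.7,1),(w,Lw,uw,.7,2)):
        r.append(((proj(c,bayP(p,LL)+o[k])-u)/g).ravel())
    return np.concatenate(r+[p[3:]/.0015])
r=least_squares(f,np.r_[.56,.02,.14,np.zeros(9)],loss='soft_l1'); print(r.x[:3],np.degrees(r.x[2]),(r.x[3:]*1e3).round(1)); print((f(r.x)[:-9].reshape(-1,2)*.7).round(1))
p=r.x
print(bayP(p,[[.055,.05,.154],[.055,-.05,.154]]))
np.save("bay.npy",p[:3])
im=w["img"].copy()
for u,v in proj(w,bayP(p,Lw)+p[9:12]): cv2.drawMarker(im,(int(u+.5),int(v+.5)),(0,255,0),0,8)
cv2.imwrite("pics/w1o.png",cv2.resize(im,(768,576)))
```

```text
[0.56562308 0.02116186 0.13723721] 7.8631127624990125 [-3.4  0.6 -0.8  0.4 -1.9 -0.7  1.4  0.7 -2.8]
[[-0.2 -0.7]
 [ 0.3 -0.7]
 [ 0.7 -0.1]
 [-0.6 -0.1]
 [-0.7 -0.1]
 [ 0.6 -0.1]
 [ 0.3 -0.3]
 [ 0.4 -0.3]
 [ 0.1 -0. ]
 [-0.9  0.4]
 [-0.5 -0.5]
 [-1.3 -0.2]
 [-0.1 -0.3]
 [-1.4 -2.8]
 [-0.   0.8]
 [-0.5 -0.6]
 [-0.9  0.4]
 [-0.1 -0.5]
 [ 2.9  0.7]
 [ 1.2  3.4]]
[[ 0.61326561  0.07821612  0.154     ]
 [ 0.6269463  -0.02084365  0.154     ]]
```

View pics/w1o.png

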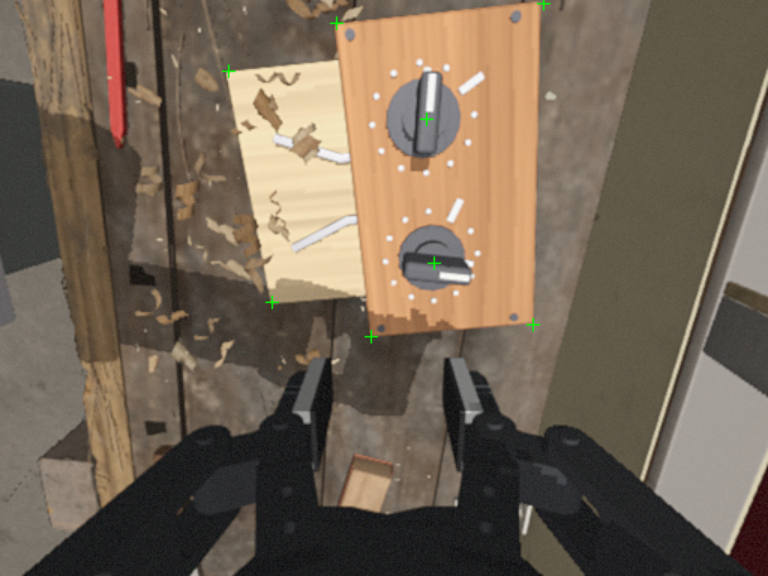

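Run:
```python
from fitw import *
from go import *
w=cam("wrist");p=np.load("bay.npy")
for y,(u,v) in ((.05,(280.9,78.6)),(-.05,(287.5,170.7))):
    print(at_z(w,u,v,.118), bayP(p,[[.055,y,.118]]))
go([.6145,.0785,.22],p[2]*57.3+78.5-90)
```

```text
[0.61205678 0.08027502 0.118     ] [[0.61326561 0.07821612 0.118     ]]
[ 0.6281694 -0.0191879  0.118    ] [[ 0.6269463  -0.02084365  0.118     ]]
t 3.65 pos [ 0.5948 -0.026   0.2913] dist 128.0mm | shift total(units,tool) [5.16 1.29 3.56] rows>=5.2 | turn deg [-0.2  0.   6.9] units [-0.0015  0.0001  0.0571] rows>=1.0
 yaw 3.22 q [-13.9  24.8  59.7  -0.1  95.7 -17.1] F [-0.3 -0.2 -0.2] w 0.0423
```

{"op": "move_arm", "data": {
  "motion": [
    [[0,0,0],[0,0,0.058],0],
    [[0.85,0.2,0.5],[0,0,0],0],
    [[0.85,0.2,0.5],[0,0,0],0],
    [[0.85,0.2,0.5],[0,0,0],0],
    [[0.85,0.2,0.5],[0,0,0],0],
    [[0.85,0.2,0.5],[0,0,0],0],
    [[0.85,0.2,0.5],[0,0,0],0],
    [[0,0,0],[0,0,0],0]
  ]
}}

```text
time_s: 4.32
position: [0.6267, 0.0772, 0.2293]
tool_rot: [[0.058, 0.998, -0.001], [0.998, -0.058, -0.001], [-0.001, -0.001, -1.0]]
ft_force: [-0.1, -0.9, 0.4]
grip_width: 0.0426
```

Run:
```python
from go import *
go([.613,.079,.142],-3.6)
d=cam('wrist'); cv2.imwrite('pics/w2.png',cv2.resize(d['img'],(768,576)))
print(proj(d,[.613,.079,.168])*1.5)
```

```text
t 4.32 pos [0.6267 0.0772 0.2293] dist 88.4mm | shift total(units,tool) [ 0.06 -0.69  4.37] rows>=4.4 | turn deg [-0.   0.1  0.3] units [-0.0003  0.0006  0.0025] rows>=0.0
 yaw -3.30 q [-3.7 30.3 60.3 -0.1 89.4 -0.4] F [-0.1 -0.9  0.4] w 0.0426
[[361.99149663 312.9760352 ]]
```

View pics/w2.png

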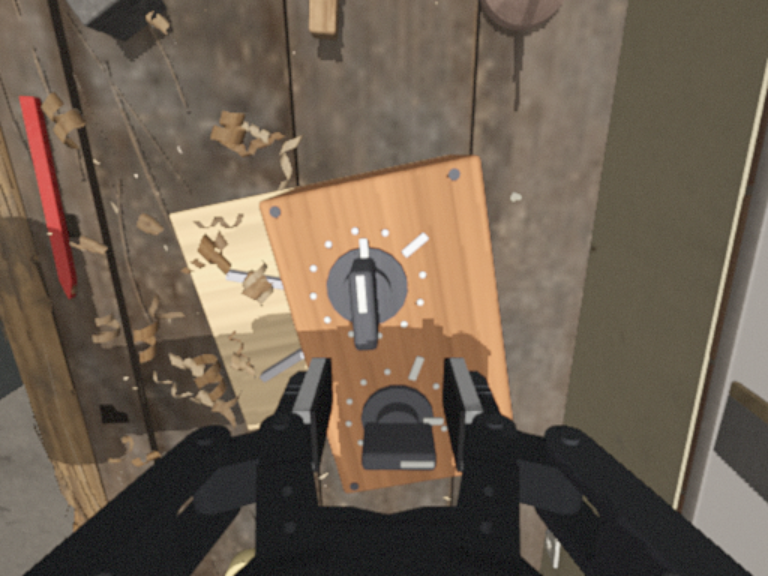

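{"op": "move_arm", "data": {
  "motion": [
    [[0.15,-0.67,0.5],[0,0,0.003],0],
    [[0,0,0.9],[0,0,0],0],
    [[0,0,0.9],[0,0,0],0],
    [[0,0,0.7],[0,0,0],0],
    [[0,0,0],[0,0,0],0]
  ]
}}

```text
time_s: 4.78
position: [0.6141, 0.0762, 0.1724]
tool_rot: [[0.06, 0.998, 0.008], [0.998, -0.06, -0.004], [-0.003, 0.008, -1.0]]
ft_force: [-0.3, 0.6, -0.6]
grip_width: 0.0427
```

Run:
```python
from go import *
go([.613,.080,.143],-3.6)
d=cam('wrist'); cv2.imwrite('pics/w3.png',cv2.resize(d['img'],(768,576)))
```

```text
t 4.78 pos [0.6141 0.0762 0.1724] dist 29.7mm | shift total(units,tool) [ 0.19 -0.08  1.47] rows>=1.5 | turn deg [0.5 0.2 0.2] units [0.0038 0.0017 0.0013] rows>=0.1
 yaw -3.44 q [-3.8 31.1 68.6 -0.2 79.9 -0.3] F [-0.3  0.6 -0.6] w 0.0427
```

View pics/w3.png

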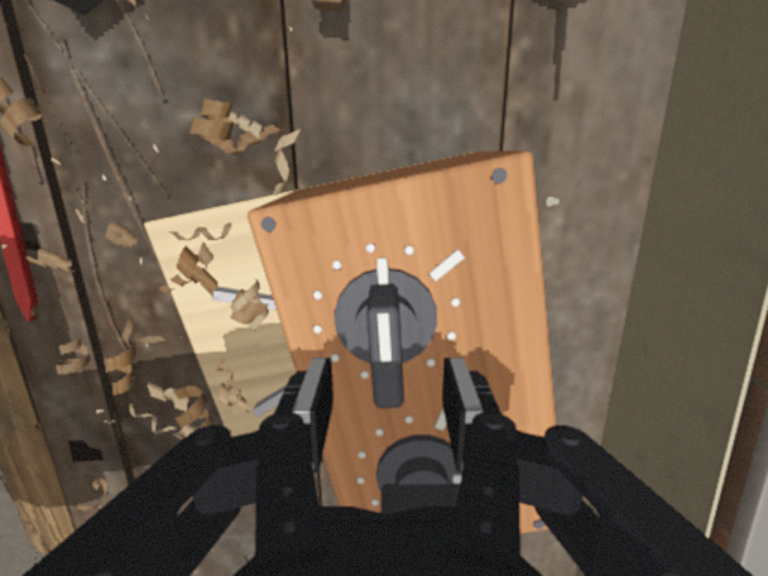

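{"op": "move_arm", "data": {
  "motion": [
    [[0.1,-0.04,0.7],[0,0,0],0],
    [[0.1,-0.04,0.6],[0,0,0],0],
    [[0,0,0.3],[0,0,0],0],
    [[0,0,0],[0,0,0],-1],
    [[0,0,0],[0,0,0],-1],
    [[0,0,0],[0,0,0],-1],
    [[0,0,0],[0,0,0],-1],
    [[0,0,0],[0,0,0],-1]
  ],
  "squeeze": 35
}}

```text
time_s: 5.5
position: [0.6138, 0.0778, 0.1486]
tool_rot: [[0.059, 0.998, 0.012], [0.998, -0.059, -0.004], [-0.003, 0.013, -1.0]]
ft_force: [3.2, 1.6, -8.0]
grip_width: 0.0122
```

Run:
```python
from go import *
go([.613,.080,.143],-3.6)
```

```text
t 5.50 pos [0.6138 0.0778 0.1486] dist 6.1mm | shift total(units,tool) [ 0.11 -0.05  0.28] rows>=0.3 | turn deg [0.7 0.2 0.2] units [0.006  0.0015 0.0018] rows>=0.1
 yaw -3.38 q [-3.7 32.1 70.8 -0.2 76.3 -0.2] F [ 3.2  1.6 -8. ] w 0.0122
```

{"op": "move_arm", "data": {
  "motion": [
    [[0,0,0],[0,0,0.04],-1],
    [[0,0,0],[0,0,0.04],-1],
    [[0,0,0],[0,0,0.04],-1],
    [[0,0,0],[0,0,0.04],-1],
    [[0,0,0],[0,0,0.04],-1],
    [[0,0,0],[0,0,0.04],-1],
    [[0,0,0],[0,0,0.04],-1],
    [[0,0,0],[0,0,0.04],-1]
  ]
}}

```text
time_s: 6.17
position: [0.6123, 0.0783, 0.1486]
tool_rot: [[0.686, 0.728, 0.005], [0.728, -0.686, -0.002], [0.002, 0.005, -1.0]]
ft_force: [-0.4, 2.0, -6.2]
grip_width: 0.0122
```

Run:
```python
from go import *
go([.613,.079,.148],-52.3)
d=cam('wrist'); cv2.imwrite('pics/w4.png',cv2.resize(d['img'],(768,576)))
```

```text
t 6.17 pos [0.6123 0.0783 0.1486] dist 1.2mm | shift total(units,tool) [0.05 0.   0.03] rows>=0.0 | turn deg [ 0.3 -0.1  9. ] units [ 0.0024 -0.0012  0.0751] rows>=1.3
 yaw -43.29 q [-3.6 32.1 70.8 -0.1 76.8 39.7] F [-0.4  2.  -6.2] w 0.0122
```

View pics/w4.png

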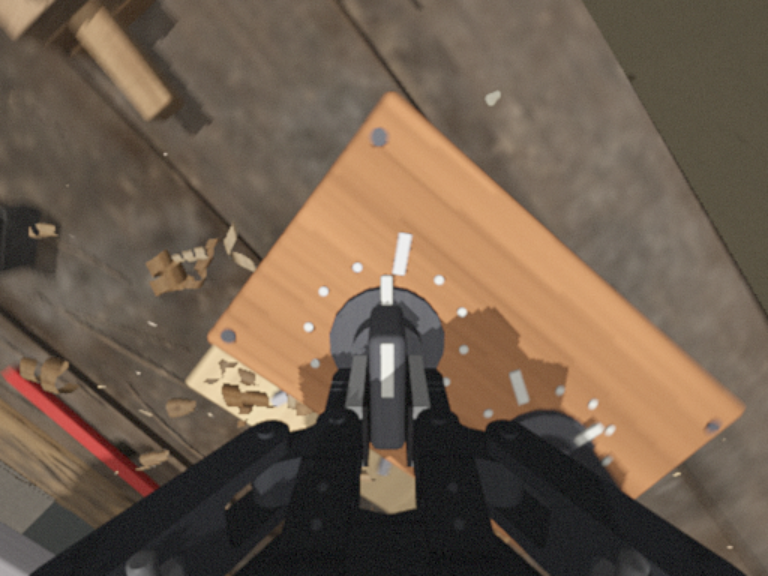

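{"op": "move_arm", "data": {
  "motion": [
    [[0,0,0],[0,0,0.04],-1],
    [[0,0,0],[0,0,0.034],-1],
    [[0,0,0],[0,0,0.003],-1],
    [[0,0,0],[0,0,0.002],-1]
  ]
}}

```text
time_s: 6.55
position: [0.612, 0.0786, 0.1486]
tool_rot: [[0.798, 0.603, 0.003], [0.603, -0.798, -0.002], [0.002, 0.004, -1.0]]
ft_force: [0.1, 1.7, -6.8]
grip_width: 0.012
```

Run:
```python
from go import *
go([.613,.079,.148],-52.3)
d=cam('wrist'); crop(d,180,130,350,270,4,"w5.png")
p=np.load("bay.npy")
```

```text
t 6.55 pos [0.612  0.0786 0.1486] dist 1.2mm | shift total(units,tool) [0.05 0.02 0.03] rows>=0.1 | turn deg [ 0.2 -0.1 -0.6] units [ 0.0017 -0.0007 -0.0054] rows>=0.1
 yaw -52.94 q [-3.6 32.2 70.7 -0.1 76.9 49.3] F [ 0.1  1.7 -6.8] w 0.0120
```

View pics/w5.png

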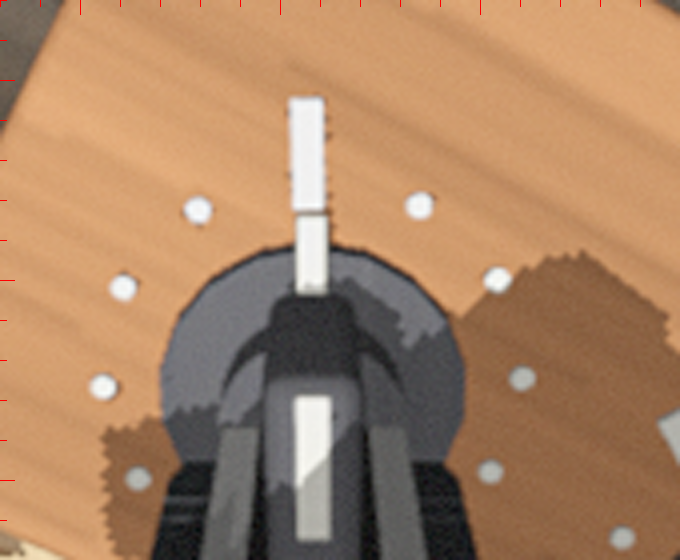

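{"op": "move_arm", "data": {
  "motion": [
    [[0,0,0],[0,0,-0.008],-1],
    [[0,0,0],[0,0,0],-1],
    [[0,0,0],[0,0,0],0],
    [[0,0,0],[0,0,0],0],
    [[0,0,0],[0,0,0],0],
    [[0,0,-0.9],[0,0,0],0],
    [[0,0,-0.9],[0,0,0],0],
    [[0,0,-0.9],[0,0,0],0],
    [[0,0,-0.9],[0,0,0],0]
  ]
}}

```text
time_s: 7.35
position: [0.6121, 0.0776, 0.2239]
tool_rot: [[0.783, 0.622, 0.005], [0.622, -0.783, -0.003], [0.002, 0.005, -1.0]]
ft_force: [-0.5, 0.4, -0.1]
grip_width: 0.043
```

Run:
```python
from go import *
p=np.load("bay.npy")
go([.627,-.02,.218],p[2]*57.3-14.6-90)
d=cam('wrist'); crop(d,180,130,400,280,3,"w6.png")
```

```text
t 7.35 pos [0.6121 0.0776 0.2239] dist 98.9mm | shift total(units,tool) [-2.45  4.28  0.31] rows>=4.3 | turn deg [ 0.2 -0.2 45.2] units [ 0.002  -0.0019  0.3768] rows>=6.3
 yaw -51.53 q [-3.7 28.8 63.9 -0.1 87.  47.8] F [-0.5  0.4 -0.1] w 0.0430
```

View pics/w6.png

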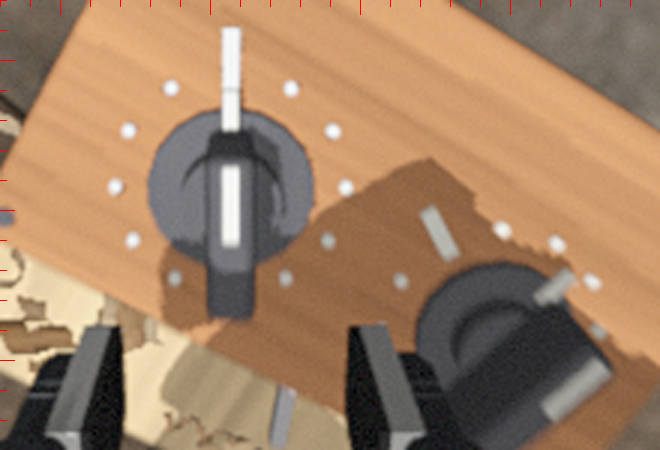

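Run:
```python
from go import *
t=cam("top")
for u,v in ((285,128),(285,75),(265,107)):
    for z in (0,.2,.4): print(u,v,z,at_z(t,u,v,z).round(3))
```

```text
285 128 0 [ 0.797 -0.156  0.   ]
285 128 0.2 [ 0.717 -0.113  0.2  ]
285 128 0.4 [ 0.636 -0.069  0.4  ]
285 75 0 [ 1.053 -0.237  0.   ]
285 75 0.2 [ 0.943 -0.184  0.2  ]
285 75 0.4 [ 0.833 -0.131  0.4  ]
265 107 0 [ 0.921 -0.1   -0.   ]
265 107 0.2 [ 0.827 -0.063  0.2  ]
265 107 0.4 [ 0.732 -0.025  0.4  ]
```

{"op": "move_arm", "data": {
  "motion": [
    [[-0.5,0.9,0],[0,0,0],0],
    [[-0.5,0.9,0],[0,0,0],0],
    [[-0.5,0.9,0],[0,0,0],0],
    [[-0.5,0.9,0],[0,0,0],0],
    [[-0.4,0.7,0],[0,0,0],0],
    [[0,0,0],[0,0,0.055],0],
    [[0,0,0],[0,0,0.055],0],
    [[0,0,0],[0,0,0.055],0],
    [[0,0,0],[0,0,0.055],0]
  ]
}}

```text
time_s: 8.2
position: [0.6296, -0.0252, 0.2236]
tool_rot: [[0.981, 0.195, 0.012], [0.195, -0.981, -0.004], [0.012, 0.006, -1.0]]
ft_force: [0.1, 0.1, -0.4]
grip_width: 0.0423
```

Run:
```python
from go import *
p=np.load("bay.npy")
go([.627,-.02,.148],p[2]*57.3-14.6-90)
d=cam('wrist'); cv2.imwrite('pics/w7.png',cv2.resize(d['img'],(768,576)))
```

```text
t 8.20 pos [ 0.6296 -0.0252  0.2236] dist 75.8mm | shift total(units,tool) [-0.12 -0.3   3.78] rows>=3.8 | turn deg [ 0.2 -0.7 18. ] units [ 0.002  -0.0059  0.15  ] rows>=2.5
 yaw -78.74 q [-13.   30.   61.9  -0.   87.4  65.7] F [ 0.1  0.1 -0.4] w 0.0423
```

View pics/w7.png

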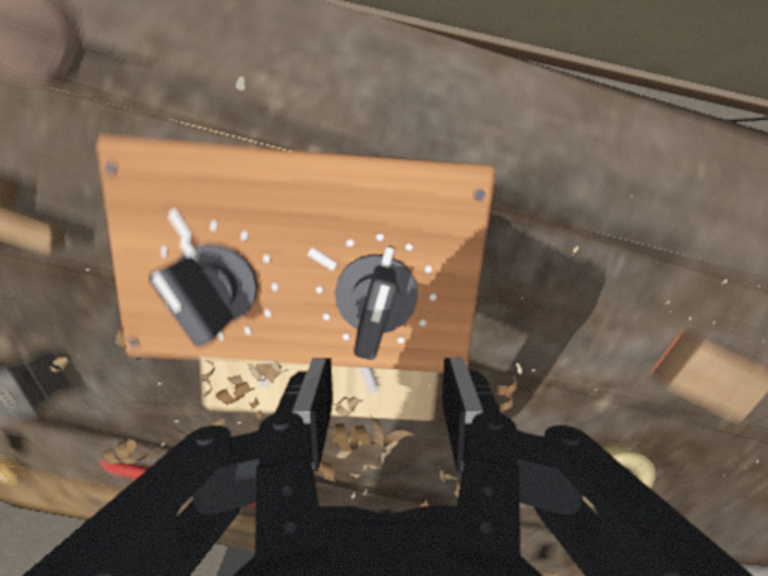

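Run:
```python
from go import *
d=cam('wrist'); p=np.load("bay.npy")
a=at_z(d,386/1.5,266/1.5,.168)-at_z(d,367/1.5,355/1.5,.168); print(np.degrees(np.arctan2(a[1],a[0])-p[2]),np.linalg.norm(a))
a=at_z(d,389/1.5,256/1.5,.122)-at_z(d,376/1.5,294/1.5,.122); print(np.degrees(np.arctan2(a[1],a[0])-p[2]),np.linalg.norm(a), at_z(d,376/1.5,294/1.5,.12))
crop(d,190,130,310,250,5,"w7c.png")
```

```text
-8.771602635162077 0.05002659777013518
-15.451923426303148 0.025626213556691358 [ 0.62716894 -0.01989449  0.12      ]
```

View pics/w7c.png

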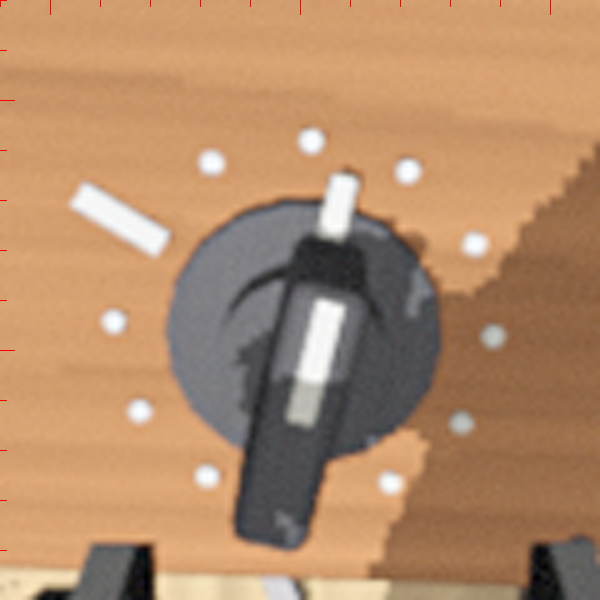

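{"op": "move_arm", "data": {
  "motion": [
    [[0,0,0],[0,0,0.058],0],
    [[0,0,0],[0,0,0.058],0],
    [[-0.14,-0.26,0.8],[0,0,0],0],
    [[0,0,0.8],[0,0,0],0],
    [[0,0,0.5],[0,0,0],0],
    [[0,0,0],[0,0,0],0]
  ]
}}

```text
time_s: 8.8
position: [0.6275, -0.0196, 0.1792]
tool_rot: [[1.0, -0.026, 0.014], [-0.026, -1.0, -0.004], [0.014, 0.004, -1.0]]
ft_force: [-0.8, 0.6, -0.9]
grip_width: 0.0429
```

Run:
```python
from go import *
p=np.load("bay.npy")
go([.627,-.02,.148],p[2]*57.3-12-90)
d=cam('wrist'); cv2.imwrite('pics/w8.png',cv2.resize(d['img'],(768,576)))
```

```text
t 8.80 pos [ 0.6275 -0.0196  0.1792] dist 31.2mm | shift total(units,tool) [-0.05  0.02  1.56] rows>=1.6 | turn deg [ 0.2 -0.8  2.6] units [ 0.0016 -0.0069  0.022 ] rows>=0.4
 yaw -91.50 q [-12.6  31.5  66.7  -0.1  81.   79. ] F [-0.8  0.6 -0.9] w 0.0429
```

View pics/w8.png

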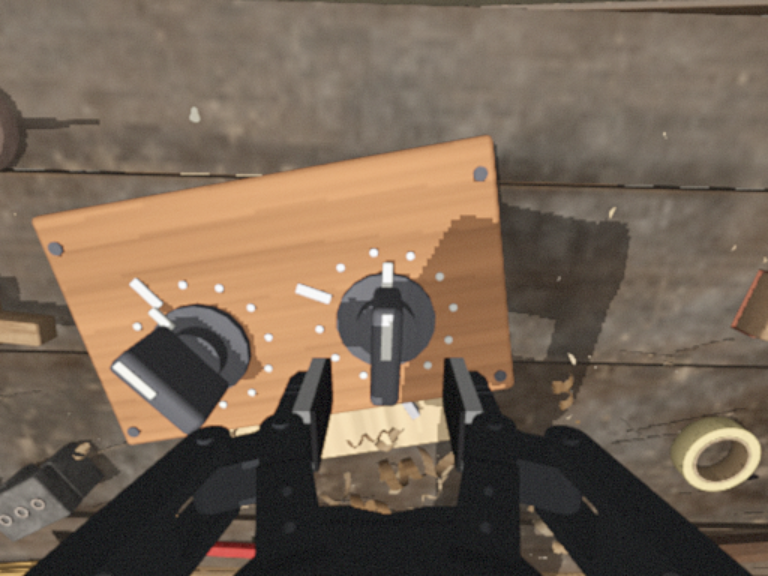

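{"op": "move_arm", "data": {
  "motion": [
    [[0,0,0.7],[0,0,0.012],0],
    [[-0.04,0,0.6],[0,0,0],0],
    [[0,0,0.35],[0,0,0],0],
    [[0,0,0],[0,0,0],-1],
    [[0,0,0],[0,0,0],-1],
    [[0,0,0],[0,0,0],-1],
    [[0,0,0],[0,0,0],-1],
    [[0,0,0],[0,0,0],-1]
  ],
  "squeeze": 35
}}

```text
time_s: 9.52
position: [0.6292, -0.019, 0.1501]
tool_rot: [[0.999, -0.04, 0.021], [-0.04, -0.999, -0.004], [0.021, 0.003, -1.0]]
ft_force: [0.4, 0.1, -4.8]
grip_width: 0.0121
```

{"op": "move_arm", "data": {
  "motion": [
    [[0,0,0],[0,0,-0.045],-1],
    [[0,0,0],[0,0,-0.045],-1],
    [[0,0,0],[0,0,-0.045],-1],
    [[0,0,0],[0,0,-0.045],-1],
    [[0,0,0],[0,0,-0.045],-1],
    [[0,0,0],[0,0,-0.045],-1],
    [[0,0,0],[0,0,-0.045],-1],
    [[0,0,0],[0,0,-0.045],-1],
    [[0,0,0],[0,0,-0.045],-1],
    [[0,0,0],[0,0,-0.045],-1]
  ]
}}

```text
time_s: 10.35
position: [0.6288, -0.018, 0.1501]
tool_rot: [[0.585, 0.811, 0.018], [0.811, -0.585, 0.001], [0.012, 0.014, -1.0]]
ft_force: [1.1, 0.5, -5.2]
grip_width: 0.0122
```

Run:
```python
from go import *
p=np.load("bay.npy")
go([.627,-.02,.148],p[2]*57.3+60.2-90)
d=cam('wrist'); cv2.imwrite('pics/w9.png',cv2.resize(d['img'],(768,576)))
```

```text
t 10.35 pos [ 0.6288 -0.018   0.1501] dist 3.4mm | shift total(units,tool) [-0.13 -0.02  0.1 ] rows>=0.1 | turn deg [  0.9  -0.6 -13.9] units [ 0.0075 -0.0047 -0.1157] rows>=1.9
 yaw -35.83 q [-12.5  32.9  69.1   0.3  77.   23.2] F [ 1.1  0.5 -5.2] w 0.0122
```

View pics/w9.png

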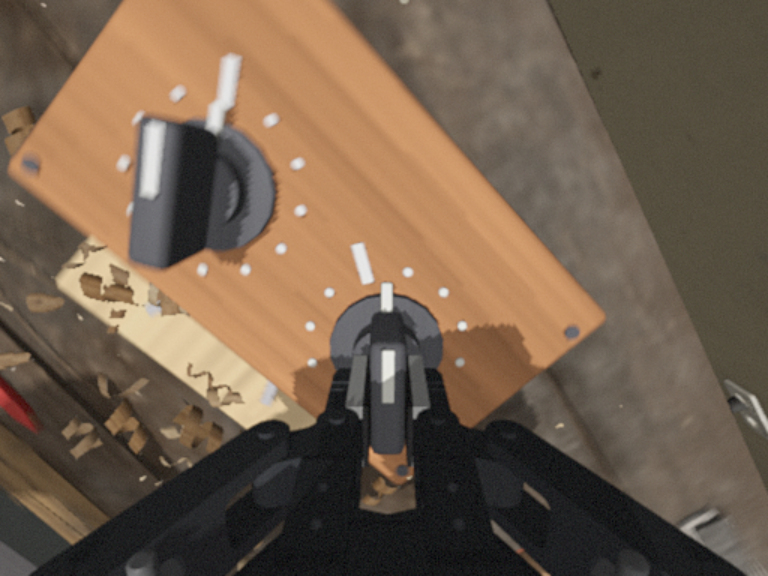

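{"op": "move_arm", "data": {
  "motion": [
    [[0,0,0],[0,0,-0.045],-1],
    [[0,0,0],[0,0,-0.045],-1],
    [[0,0,0],[0,0,-0.02],-1],
    [[0,0,0],[0,0,0],-1]
  ]
}}

```text
time_s: 10.73
position: [0.6286, -0.0179, 0.1501]
tool_rot: [[0.377, 0.926, 0.017], [0.926, -0.377, 0.003], [0.009, 0.015, -1.0]]
ft_force: [1.0, 0.7, -5.2]
grip_width: 0.0124
```

Run:
```python
from go import *
p=np.load("bay.npy")
go([.627,-.02,.148],p[2]*57.3+60.2-90)
d=cam('wrist'); crop(d,180,130,350,270,4,"w10.png")
```

```text
t 10.73 pos [ 0.6286 -0.0179  0.1501] dist 3.4mm | shift total(units,tool) [-0.13 -0.03  0.1 ] rows>=0.1 | turn deg [ 0.8 -0.5 -0.2] units [ 0.0071 -0.0044 -0.0016] rows>=0.1
 yaw -22.14 q [-12.6  32.9  69.1   0.4  77.1   9.5] F [ 1.   0.7 -5.2] w 0.0124
```

View pics/w10.png

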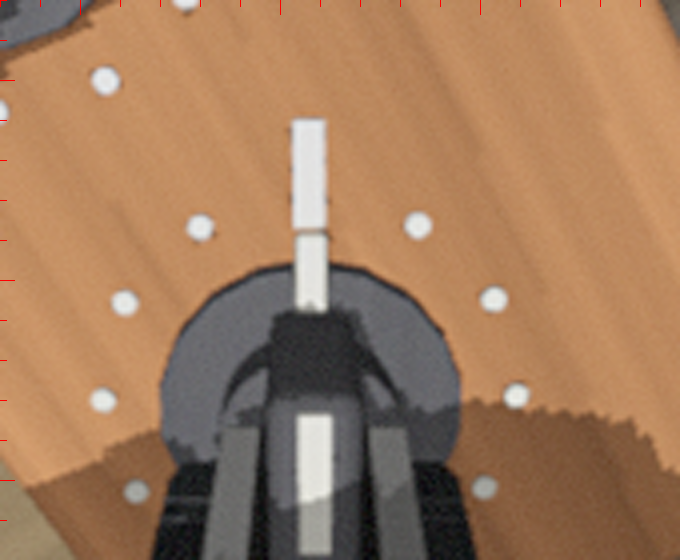

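{"op": "move_arm", "data": {
  "motion": [
    [[0,0,0],[0,0,0],0],
    [[0,0,0],[0,0,0],0],
    [[0,0,0],[0,0,0],0],
    [[0,0,-0.9],[0,0,0],0],
    [[0,0,-0.9],[0,0,0],0],
    [[0,0,-0.9],[0,0,0],0],
    [[0,0,-0.9],[0,0,0],0],
    [[0,0,-0.9],[0,0,0],0],
    [[0,0,-0.9],[0,0,0],0],
    [[-0.9,0,-0.5],[0,0,0],0],
    [[-0.9,0,0],[0,0,0],0],
    [[-0.9,0,0],[0,0,0],0]
  ]
}}

```text
time_s: 11.78
position: [0.6064, -0.0674, 0.2801]
tool_rot: [[0.388, 0.921, 0.029], [0.921, -0.389, -0.003], [0.009, 0.028, -1.0]]
ft_force: [0.4, 0.1, -0.4]
grip_width: 0.0427
```

Run:
```python
from go import *
go([.428,.285,.25],28.9-180+0)
d=cam('wrist'); cv2.imwrite('pics/w11.png',cv2.resize(d['img'],(768,576)))
```

```text
t 11.78 pos [ 0.6064 -0.0674  0.2801] dist 396.1mm | shift total(units,tool) [ 12.76 -15.1    1.19] rows>=15.1 | turn deg [  0.3  -2.1 128.2] units [ 0.0025 -0.0173  1.0685] rows>=17.9
 yaw -22.87 q [-17.6  25.8  59.9   0.4  92.7   5.3] F [ 0.4  0.1 -0.4] w 0.0427
```

View pics/w11.png

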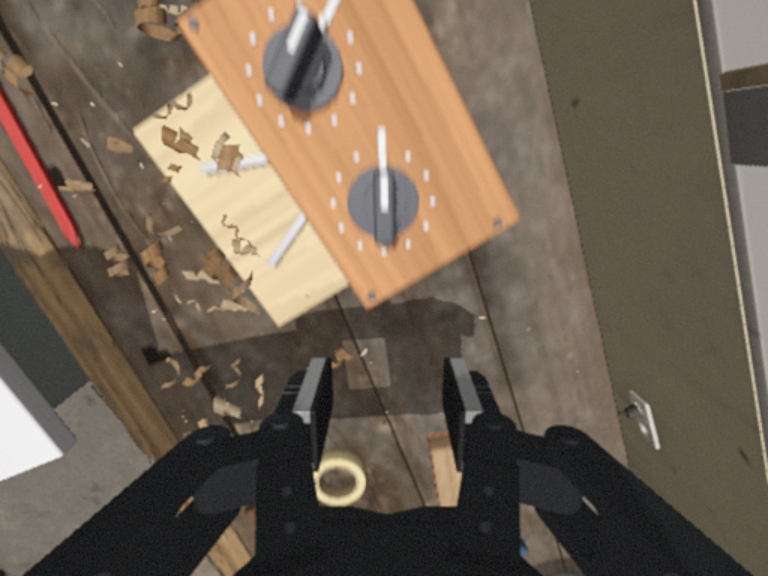

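Run:
```python
from go import *
go([.46,.235,.25],29)
```

```text
t 11.83 pos [ 0.6056 -0.0703  0.2804] dist 339.6mm | shift total(units,tool) [ 11.19 -12.71   1.24] rows>=12.7 | turn deg [  1.7   0.3 -52. ] units [ 0.0144  0.0029 -0.4335] rows>=7.3
 yaw -23.03 q [-17.9  25.7  60.    0.3  92.6   5.2] F [ 0.1 -2.9  0.7] w 0.0427
```

{"op": "move_arm", "data": {
  "motion": [
    [[0.86,-0.98,0],[0,0,0],0],
    [[0.86,-0.98,0],[0,0,0],0],
    [[0.86,-0.98,0],[0,0,0],0],
    [[0.86,-0.98,0],[0,0,0],0],
    [[0.86,-0.98,0],[0,0,0],0],
    [[0.86,-0.98,0],[0,0,0],0],
    [[0.86,-0.98,0],[0,0,0],0],
    [[0.86,-0.98,0],[0,0,0],0],
    [[0.86,-0.98,0],[0,0,0],0],
    [[0.86,-0.98,0.3],[0,0,0],0],
    [[0.86,-0.98,0.3],[0,0,0],0],
    [[0.86,-0.98,0.3],[0,0,0],1]
  ]
}}

```text
time_s: 12.83
position: [0.4701, 0.219, 0.2618]
tool_rot: [[0.413, 0.91, 0.046], [0.911, -0.413, -0.008], [0.012, 0.045, -0.999]]
ft_force: [0.1, -0.8, -0.2]
grip_width: 0.0536
```

{"op": "move_arm", "data": {
  "motion": [
    [[0.6,-0.7,0.3],[0,0,0],1],
    [[0,0,0],[0.0,0,-0.058],1],
    [[0,0,0],[0,0,-0.058],1],
    [[0,0,0],[0,0,-0.058],1],
    [[0,0,0],[0,0,-0.058],1],
    [[0,0,0],[0,0,-0.058],1],
    [[0,0,0],[0,0,-0.058],1],
    [[0,0,0],[0,0,-0.058],1],
    [[0,0,0],[0,0,-0.03],1],
    [[0,0,0],[0,0,0],1]
  ]
}}

```text
time_s: 13.67
position: [0.4589, 0.2435, 0.2587]
tool_rot: [[-0.494, 0.868, 0.054], [0.869, 0.495, -0.005], [-0.031, 0.044, -0.999]]
ft_force: [0.2, -0.1, -0.1]
grip_width: 0.0857
```

Run:
```python
from go import *
go([.46,.235,.25],29)
d=cam('wrist'); cv2.imwrite('pics/w12.png',cv2.resize(d['img'],(768,576)))
```

```text
t 13.67 pos [0.4589 0.2435 0.2587] dist 12.2mm | shift total(units,tool) [-0.38 -0.18  0.44] rows>=0.4 | turn deg [2.6 1.8 0.7] units [0.0213 0.0149 0.0057] rows>=0.4
 yaw 29.72 q [ 15.4  16.5  77.9  -1.1  82.7 -14.1] F [ 0.2 -0.1 -0.1] w 0.0857
```

View pics/w12.png

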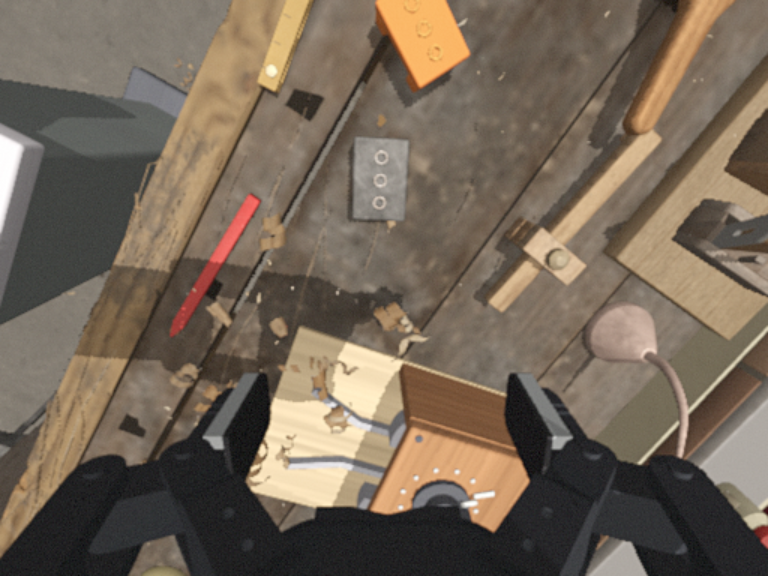

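Run:
```python
from go import *
d=cam('wrist'); crop(d,215,75,295,160,8,"w12c.png")
B=np.array([at_z(d,u/1.5,v/1.5,.049) for u,v in [(356,138),(409,140),(404,220),(352,219)]])
c=B.mean(0); print("c",c,np.linalg.norm(np.diff(B,axis=0),axis=1))
e=B[0]-B[3]+B[1]-B[2]; w=B[1]-B[0]+B[2]-B[3]
print(np.degrees(np.arctan2(e[1],e[0])),np.degrees(np.arctan2(w[1],w[0])))
```

```text
c [0.43496335 0.29181218 0.049     ] [0.04219685 0.06402486 0.04418031]
115.89771014948151 27.735387388359385
```

View pics/w12c.png

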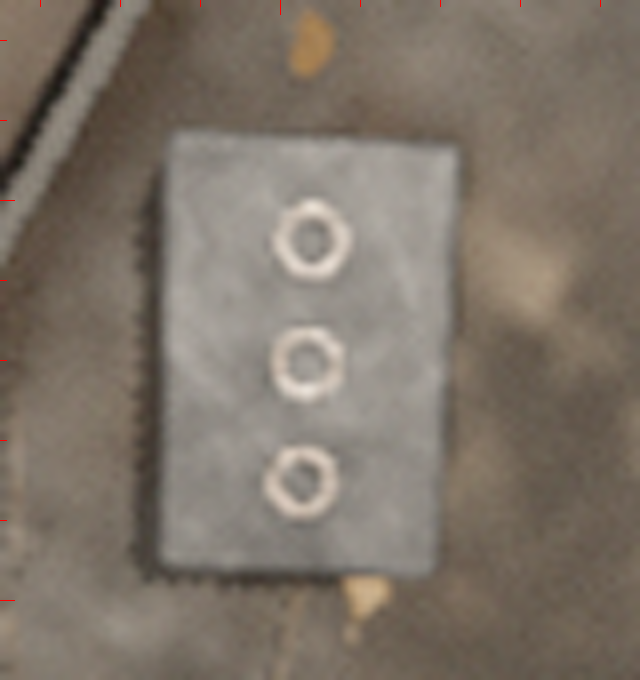

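Run:
```python
from go import *
go([.431,.2985,.14],27)
```

```text
t 13.77 pos [0.4589 0.2435 0.2586] dist 133.7mm | shift total(units,tool) [ 3.26 -0.12  5.83] rows>=5.8 | turn deg [2.6 1.7 2.4] units [0.0216 0.0144 0.0202] rows>=0.6
 yaw 29.47 q [ 15.4  16.5  77.9  -1.1  82.7 -13.9] F [-0.4 -0.1 -0.6] w 0.0855
```

{"op": "move_arm", "data": {
  "motion": [
    [[0,0,0],[0.022,0.014,0.02],1],
    [[0.7,0,0.6],[0,0,0],1],
    [[0.7,0,0.8],[0,0,0],1],
    [[0.7,0,0.8],[0,0,0],1],
    [[0.6,0,0.8],[0,0,0],1],
    [[0.5,0,0.8],[0,0,0],1],
    [[0,0,0.8],[0,0,0],1],
    [[0,0,0],[0,0,0],1]
  ]
}}

```text
time_s: 14.43
position: [0.4304, 0.3035, 0.1652]
tool_rot: [[-0.43, 0.903, 0.004], [0.903, 0.43, 0.0], [-0.001, 0.004, -1.0]]
ft_force: [-0.1, 1.0, -0.6]
grip_width: 0.0852
```

Run:
```python
from go import *
go([.431,.2985,.024],27)
d=cam('wrist'); cv2.imwrite('pics/w13.png',cv2.resize(d['img'],(768,576)))
```

```text
t 14.43 pos [0.4304 0.3035 0.1652] dist 141.3mm | shift total(units,tool) [-0.23 -0.11  7.06] rows>=7.1 | turn deg [ 0.2  0.1 -1.5] units [ 0.0017  0.0007 -0.0125] rows>=0.2
 yaw 25.50 q [22.3 22.8 84.5 -0.1 72.5 -3.1] F [-0.1  1.  -0.6] w 0.0852
```

View pics/w13.png

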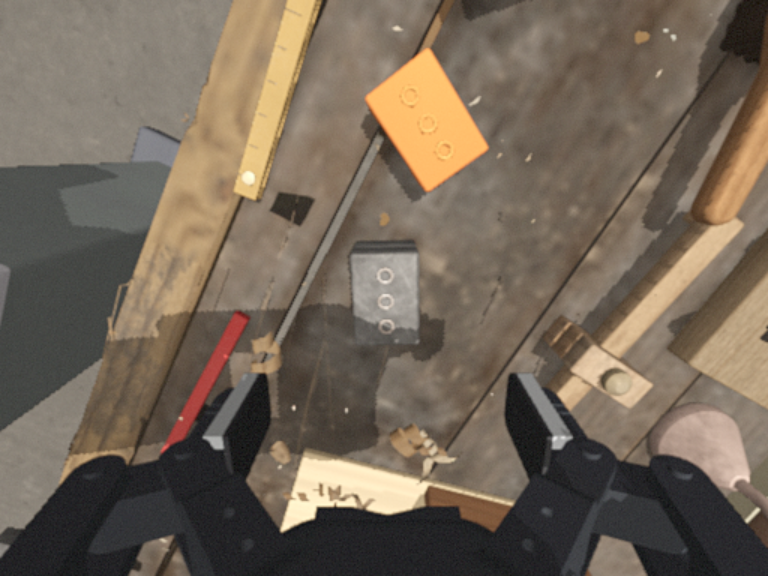

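Run:
```python
from go import *
d=cam('wrist')
c=at_z(d,386/1.5,301/1.5,.049); o=readout.observe(); print(c, o["tool_rot"].T@(c-o["position"])*1e3)
B=np.array([at_z(d,u/1.5,v/1.5,.049) for u,v in [(350,256),(416,254),(419,342),(356,344)]]); print(B.mean(0))
```

```text
[0.43571388 0.29202842 0.049     ] [-11.97552233  -2.44357336 119.03566938]
[0.43518133 0.29208489 0.049     ]
```

{"op": "move_arm", "data": {
  "motion": [
    [[-0.1,0,0.6],[0,0,0],1],
    [[-0.1,0,0.9],[0,0,0],1],
    [[0,0,0.9],[0,0,0],1],
    [[0,0,0.9],[0,0,0],1],
    [[0,0,0.9],[0,0,0],1],
    [[0,0,0.9],[0,0,0],1]
  ]
}}

```text
time_s: 15.03
position: [0.443, 0.3016, 0.0748]
tool_rot: [[-0.423, 0.906, 0.031], [0.906, 0.422, 0.011], [-0.003, 0.033, -0.999]]
ft_force: [0.4, -0.4, 0.4]
grip_width: 0.0855
```

Run:
```python
from go import *
go([.431,.2985,.024],25.5)
d=cam('wrist'); cv2.imwrite('pics/w14.png',cv2.resize(d['img'],(768,576)))
```

```text
t 15.03 pos [0.443  0.3016 0.0748] dist 52.3mm | shift total(units,tool) [ 0.12 -0.69  2.52] rows>=2.5 | turn deg [ 1.9  0.2 -0.5] units [ 0.0156  0.0017 -0.0041] rows>=0.3
 yaw 25.01 q [21.6 29.4 90.9 -0.1 57.8 -3.3] F [ 0.4 -0.4  0.4] w 0.0855
```

View pics/w14.png

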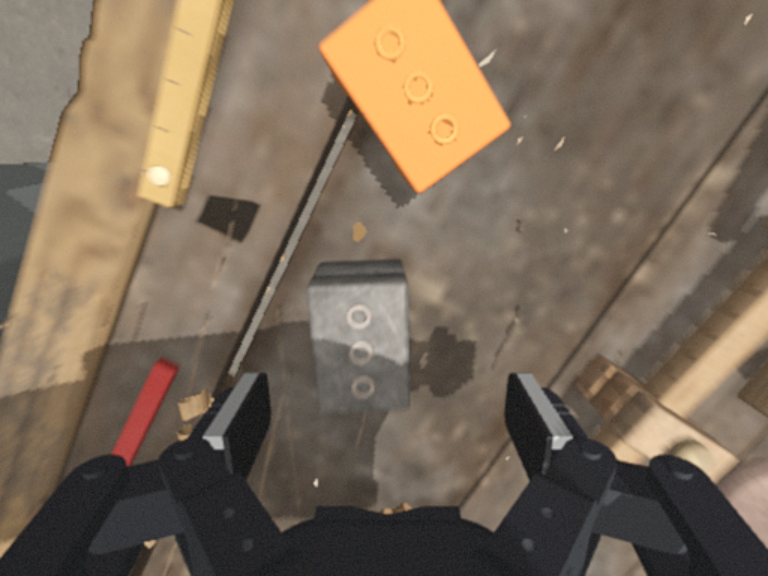

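{"op": "move_arm", "data": {
  "motion": [
    [[0.12,-0.58,0.1],[0.016,0,0],1],
    [[0,0,0.6],[0,0,0],1],
    [[0,0,0.6],[0,0,0],1],
    [[0,0,0.6],[0,0,0],1],
    [[0,0,0],[0,0,0],1]
  ]
}}

```text
time_s: 15.5
position: [0.4312, 0.2978, 0.0385]
tool_rot: [[-0.418, 0.908, -0.004], [0.908, 0.418, -0.006], [-0.004, -0.006, -1.0]]
ft_force: [-0.2, -0.2, -0.1]
grip_width: 0.0851
```

Run:
```python
from go import *
go([.4317,.2993,.024],25.5)
d=cam('wrist'); cv2.imwrite('pics/w15.png',cv2.resize(d['img'],(768,576)))
```

```text
t 15.50 pos [0.4312 0.2978 0.0385] dist 14.6mm | shift total(units,tool) [0.06 0.06 0.73] rows>=0.7 | turn deg [-0.3  0.2 -0.8] units [-0.0027  0.0018 -0.0066] rows>=0.1
 yaw 24.71 q [21.8 32.3 93.3 -0.3 54.7 -2.8] F [-0.2 -0.2 -0.1] w 0.0851
```

View pics/w15.png

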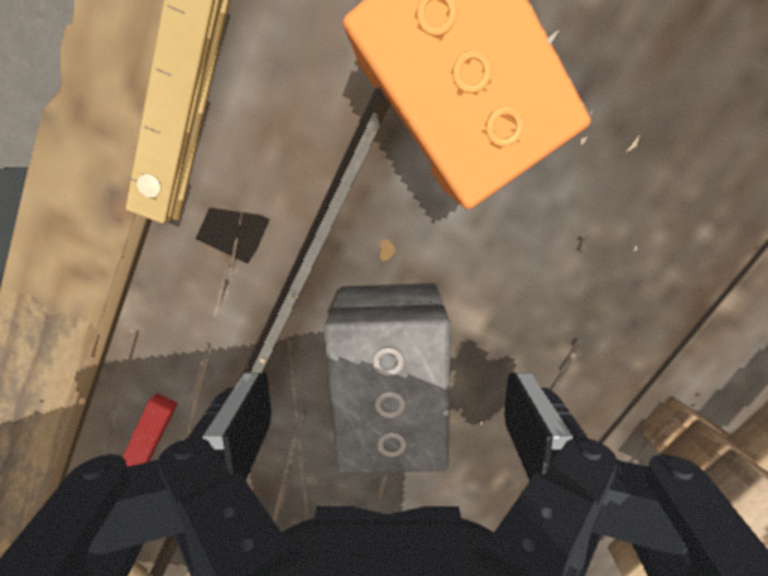

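{"op": "move_arm", "data": {
  "motion": [
    [[0,0,0.5],[0,0,0],1],
    [[0,0,0.3],[0,0,0],1],
    [[0,0,0],[0,0,0],-1],
    [[0,0,0],[0,0,0],-1],
    [[0,0,0],[0,0,0],-1],
    [[0,0,0],[0,0,0],-1],
    [[0,0,0],[0,0,0],-1],
    [[0,0,0],[0,0,0],-1]
  ],
  "squeeze": 50
}}

```text
time_s: 16.22
position: [0.4328, 0.2985, 0.0269]
tool_rot: [[-0.418, 0.909, 0.002], [0.909, 0.418, -0.004], [-0.004, -0.0, -1.0]]
ft_force: [-0.1, 0.0, -2.2]
grip_width: 0.044
```

Run:
```python
from go import *
go([.4317,.2993,.024],25.5)
d=cam('wrist'); cv2.imwrite('pics/w16.png',cv2.resize(d['img'],(768,576)))
```

```text
t 16.22 pos [0.4328 0.2985 0.0269] dist 3.2mm | shift total(units,tool) [ 0.06 -0.03  0.14] rows>=0.1 | turn deg [-0.   0.2 -0.8] units [-0.      0.0021 -0.0068] rows>=0.1
 yaw 24.69 q [21.8 33.4 93.8 -0.3 52.8 -2.7] F [-0.1  0.  -2.2] w 0.0440
```

View pics/w16.png

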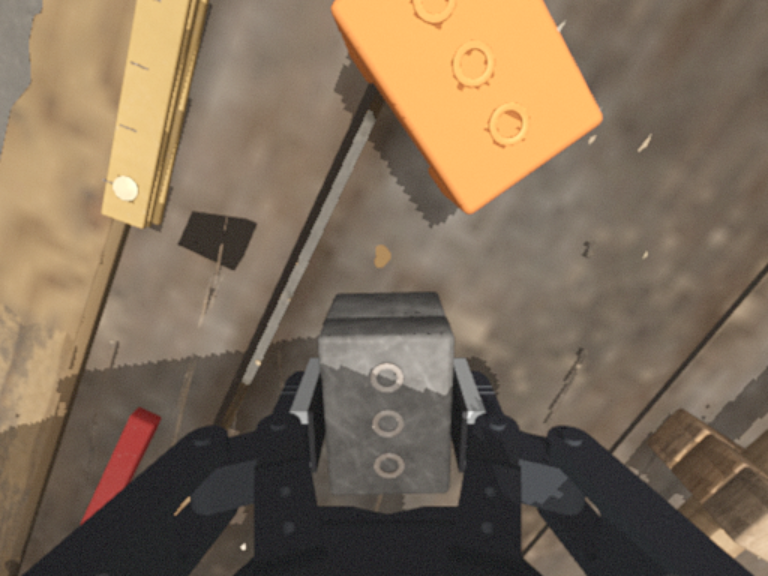

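{"op": "move_arm", "data": {
  "motion": [
    [[0,0,-0.8],[0,0,0],-1],
    [[0,0,-0.9],[0,0,0],-1],
    [[0,0,-0.9],[0,0,0],-1],
    [[0,0,-0.9],[0,0,0],-1],
    [[0,0,-0.9],[0,0,0],-1],
    [[0,0,-0.5],[0,0,0],-1],
    [[0,0,0],[0,0,0],-1]
  ]
}}

```text
time_s: 16.85
position: [0.4291, 0.2975, 0.1239]
tool_rot: [[-0.417, 0.909, -0.012], [0.909, 0.417, -0.009], [-0.003, -0.015, -1.0]]
ft_force: [0.7, -0.2, -7.3]
grip_width: 0.0441
```

Run:
```python
from go import *
np.save("bay.npy",[.5657,.0218,np.radians(8.1)])
go([.504,.013,.13],98.1)
```

```text
t 16.85 pos [0.4291 0.2975 0.1239] dist 294.2mm | shift total(units,tool) [-14.49  -2.54  -0.22] rows>=14.5 | turn deg [ -0.9  -0.4 -73.4] units [-0.0072 -0.0033 -0.6121] rows>=10.3
 yaw 24.65 q [21.8 25.5 87.8 -0.2 67.5 -2.7] F [ 0.7 -0.2 -7.3] w 0.0441
```

{"op": "move_arm", "data": {
  "motion": [
    [[-0.98,-0.1,0],[0,0,0],-1],
    [[-0.98,-0.1,0],[0,0,0],-1],
    [[-0.98,-0.1,0],[0,0,0],-1],
    [[-0.98,-0.1,0],[0,0,0],-1],
    [[-0.98,-0.1,0],[0,0,0],-1],
    [[-0.98,-0.1,0],[0,0,0],-1],
    [[-0.98,-0.1,0],[0,0,0],-1],
    [[-0.98,-0.1,0],[0,0,0],-1],
    [[-0.98,-0.1,0],[0,0,0],-1],
    [[-0.98,-0.1,0],[0,0,0],-1],
    [[-0.98,-0.1,0],[0,0,0],-1],
    [[-0.9,-0.1,0],[0,0,0],-1]
  ]
}}

```text
time_s: 17.85
position: [0.4991, 0.0674, 0.1103]
tool_rot: [[-0.422, 0.906, -0.038], [0.907, 0.422, -0.01], [0.007, -0.039, -0.999]]
ft_force: [-0.2, 0.7, -6.5]
grip_width: 0.0441
```

{"op": "move_arm", "data": {
  "motion": [
    [[0,0,0],[0,0,-0.056],-1],
    [[0,0,0],[0,0,-0.056],-1],
    [[0,0,0],[0,0,-0.056],-1],
    [[0,0,0],[0,0,-0.056],-1],
    [[0,0,0],[0,0,-0.056],-1],
    [[0,0,0],[0,0,-0.056],-1],
    [[0,0,0],[0,0,-0.056],-1],
    [[0,0,0],[0,0,-0.056],-1],
    [[0,0,0],[0,0,-0.056],-1],
    [[0,0,0],[0,0,-0.056],-1],
    [[0,0,0],[0,0,-0.05],-1],
    [[0,0,0],[0,0,0],-1]
  ]
}}

```text
time_s: 18.85
position: [0.4922, 0.0631, 0.0942]
tool_rot: [[-0.978, -0.197, -0.067], [-0.197, 0.98, -0.007], [0.067, 0.006, -0.998]]
ft_force: [0.5, 0.5, -6.8]
grip_width: 0.0438
```

Run:
```python
from go import *
go([.504,.013,.09],98.1)
```

```text
t 18.85 pos [0.4922 0.0631 0.0942] dist 51.6mm | shift total(units,tool) [-0.1  -2.57  0.19] rows>=2.6 | turn deg [ 0.2 -3.8  3.3] units [ 0.002  -0.0319  0.0273] rows>=0.7
 yaw 101.36 q [  -6.    26.7   91.9   -0.9   65.1 -106.9] F [ 0.5  0.5 -6.8] w 0.0438
```

{"op": "move_arm", "data": {
  "motion": [
    [[0,0,0],[0.002,-0.032,0.026],-1],
    [[0,-0.9,0],[0,0,0],-1],
    [[0,-0.9,0],[0,0,0],-1],
    [[0,-0.7,0],[0,0,0],-1],
    [[0,0,0],[0,0,0],-1]
  ]
}}

```text
time_s: 19.27
position: [0.4964, 0.013, 0.0895]
tool_rot: [[-0.992, -0.126, -0.006], [-0.126, 0.992, 0.002], [0.006, 0.003, -1.0]]
ft_force: [0.3, -0.3, -7.2]
grip_width: 0.0441
```

Run:
```python
from go import *
go([.504,.013,.06],98.1)
s=cam('scene'); crop(s,215,145,335,265,6,"s2.png")
d=cam('wrist'); cv2.imwrite('pics/w17.png',cv2.resize(d['img'],(768,576)))
```

```text
t 19.27 pos [0.4964 0.013  0.0895] dist 30.4mm | shift total(units,tool) [-0.39 -0.05  1.47] rows>=1.5 | turn deg [ 0.1 -0.3 -0.9] units [ 0.0012 -0.0026 -0.0071] rows>=0.1
 yaw 97.24 q [ -12.2   25.8   94.7    0.    59.9 -109.5] F [ 0.3 -0.3 -7.2] w 0.0441
```

View pics/s2.png

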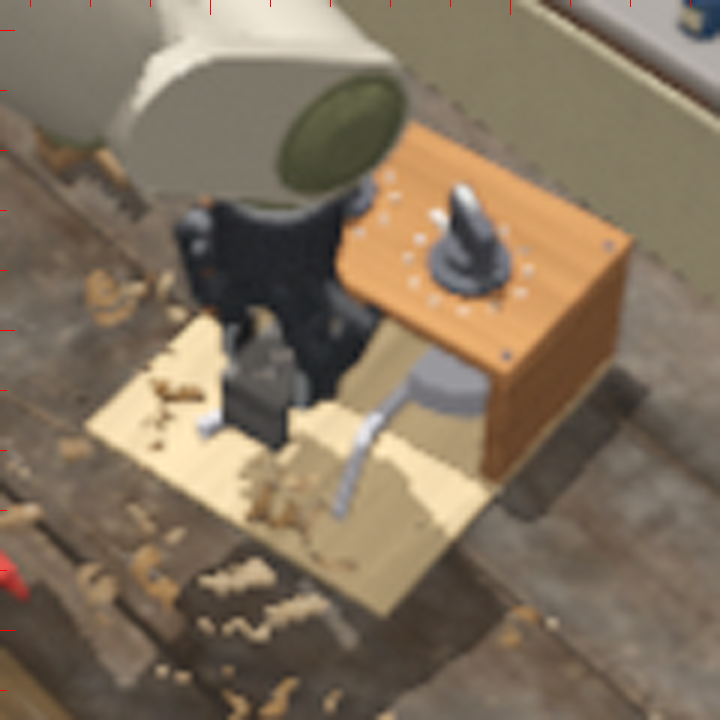

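View pics/w17.png

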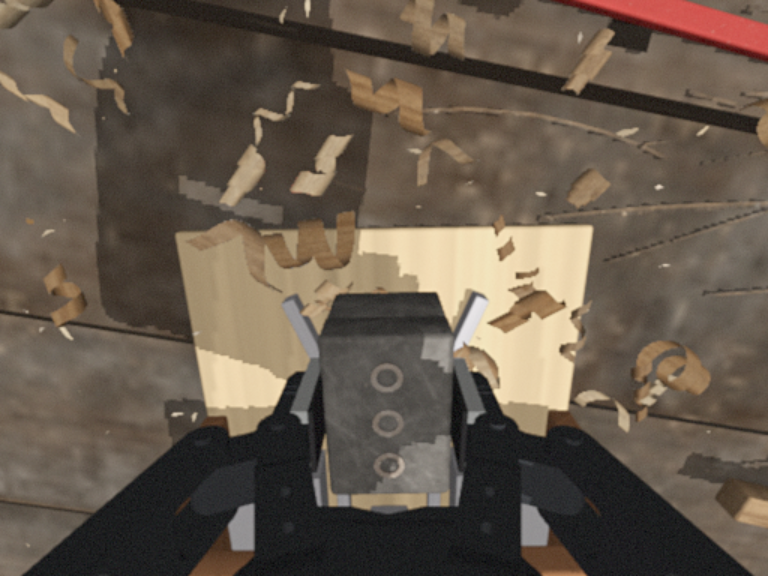

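Run:
```python
from fitw import *
from go import *
d=cam('wrist'); p=np.load("bay.npy")
o=readout.observe()
R=np.array([[np.cos(p[2]),np.sin(p[2])],[-np.sin(p[2]),np.cos(p[2])]])
f=lambda P:(R@(np.asarray(P)[:2]-p[:2])*1e3).round(1)
print("tcp bay",f(o["position"]))
for n,u,v,z in (("FL",592,227,.008),("FR",178,232,.008),("railL",478,296,.02),("railR",290,298,.02),("ring",387,424,.049+.0626),("rL2",433,500,.02),("rR2",343,500,.02)):
    P=at_z(d,u/1.5,v/1.5,z); print(n,f(P), "tool",((o["tool_rot"].T@(P-o["position"]))*1e3).round(1))
```

```text
tcp bay [-70.    3.4]
FL [-113.9  115.1] tool [ 44.6 110.9  82.3]
FR [-114.3 -111.2] tool [  42.4 -115.4   81.5]
railL [-79.   52.2] tool [ 9.1 48.5 69.9]
railR [-79.4 -50.3] tool [  8.3 -54.1  69.5]
ring [-64.2   2.1] tool [ -5.7  -1.2 -22. ]
rL2 [61.4 30.8] tool [-131.5   28.7   69. ]
rR2 [ 60.4 -28. ] tool [-131.2  -30.1   68.8]
```

{"op": "move_arm", "data": {
  "motion": [
    [[0,0,0.3],[0,0,-0.007],-1],
    [[0,0,0.6],[0,0,0],-1],
    [[0,0,0.6],[0,0,0],-1],
    [[0,0,0.5],[0,0,0],-1],
    [[0,0,0.2],[0,0,0],-1],
    [[0,0,0],[0,0,0],-1]
  ]
}}

```text
time_s: 19.92
position: [0.4947, 0.0195, 0.0421]
tool_rot: [[-0.989, -0.148, -0.007], [-0.148, 0.989, 0.004], [0.006, 0.005, -1.0]]
ft_force: [0.1, -0.2, -5.9]
grip_width: 0.0439
```

```bash
cat > bs.py <<'E'
from fitw import *
from go import *
p=np.load("bay.npy")
def tobay(P):
    R=np.array([[np.cos(p[2]),np.sin(p[2])],[-np.sin(p[2]),np.cos(p[2])]]); return (R@(np.asarray(P)[:2]-p[:2])*1e3).round(1)
def tow(x,y,z): return bayP(p,[[x/1e3,y/1e3,z/1e3]])[0]
def gob(x,y,z,yaw=None,R=None):
    o=readout.observe(); print("bay tcp",tobay(o["position"]),(o["position"][2]*1e3).round(1)); go(tow(x,y,z),yaw,R)
E
python3 - <<'E'
from bs import *
gob(-55,3.3,36,98.1)
E
```

```text
bay tcp [-70.6   7.8] 42.1
t 19.92 pos [0.4947 0.0195 0.0421] dist 17.4mm | shift total(units,tool) [-0.78 -0.23  0.3 ] rows>=0.8 | turn deg [ 0.3 -0.4  0.4] units [ 0.0022 -0.003   0.0034] rows>=0.1
 yaw 98.51 q [ -11.5   29.9   97.7    0.2   52.8 -110.1] F [ 0.1 -0.2 -5.9] w 0.0439
```

{"op": "move_arm", "data": {
  "motion": [
    [[0,-0.23,0],[0.002,-0.003,0.003],-1],
    [[0,0,0],[0,0,0],-1],
    [[-0.3,0,0.1],[0,0,0],-1],
    [[-0.3,0,0.1],[0,0,0],-1]
  ]
}}

```text
time_s: 20.25
position: [0.5077, 0.017, 0.0389]
tool_rot: [[-0.99, -0.142, 0.001], [-0.142, 0.99, -0.0], [-0.001, -0.0, -1.0]]
ft_force: [-0.0, -0.1, -5.9]
grip_width: 0.0441
```

Run:
```python
from bs import *
gob(-52,3.3,36,98.1)
d=cam('wrist'); cv2.imwrite('pics/w18.png',cv2.resize(d['img'],(768,576)))
```

```text
bay tcp [-58.1   3.5] 38.9
t 20.25 pos [0.5077 0.017  0.0389] dist 6.8mm | shift total(units,tool) [-0.3  -0.01  0.15] rows>=0.3 | turn deg [-0.   0.1  0.1] units [-0.0001  0.0007  0.0005] rows>=0.0
 yaw 98.16 q [ -11.5   31.    96.2    0.    52.7 -109.6] F [-0.  -0.1 -5.9] w 0.0441
```

View pics/w18.png

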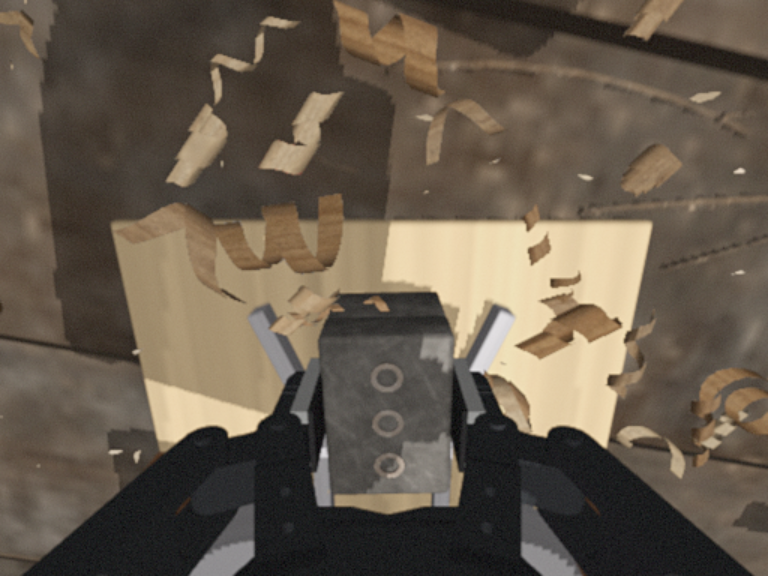

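{"op": "move_arm", "data": {
  "motion": [
    [[0,-0.08,0.05],[0,0,0],-1],
    [[-0.15,0,0.1],[0,0,0],-1],
    [[-0.1,0,0.05],[0,0,0],-1],
    [[0,0,0],[0,0,0],-1]
  ]
}}

```text
time_s: 20.63
position: [0.5152, 0.0161, 0.0349]
tool_rot: [[-0.99, -0.142, 0.002], [-0.142, 0.99, -0.0], [-0.002, -0.001, -1.0]]
ft_force: [-3.7, -0.4, -2.0]
grip_width: 0.0443
```

Run:
```python
from bs import *
gob(-50,1.7,34.5,98.1)
d=cam('wrist'); cv2.imwrite('pics/w19.png',cv2.resize(d['img'],(768,576)))
s=cam('scene'); crop(s,215,145,335,265,6,"s3.png")
```

```text
bay tcp [-50.8   1.5] 34.9
t 20.63 pos [0.5152 0.0161 0.0349] dist 1.0mm | shift total(units,tool) [-0.04  0.01  0.02] rows>=0.0 | turn deg [-0.   0.1  0.1] units [-0.0003  0.0012  0.0007] rows>=0.0
 yaw 98.18 q [ -11.4   31.9   95.2    0.    52.7 -109.6] F [-3.7 -0.4 -2. ] w 0.0443
```

View pics/w19.png

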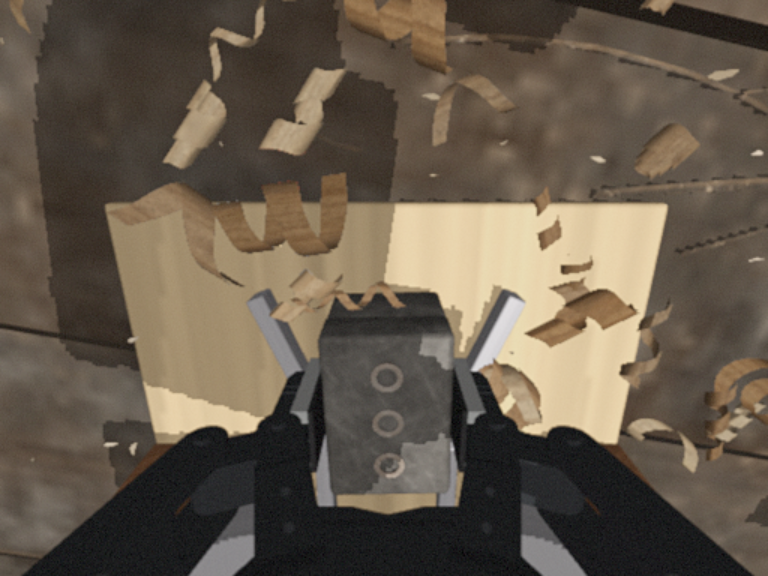

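View pics/s3.png

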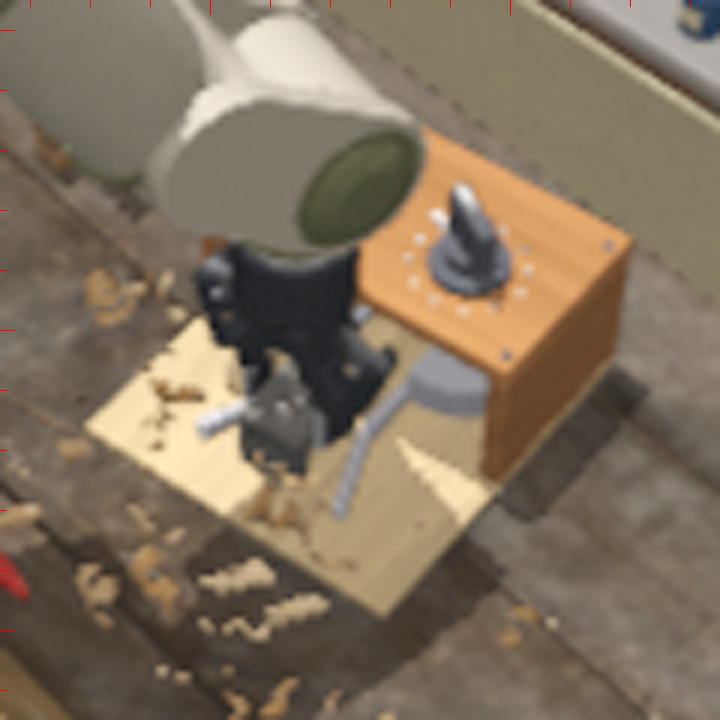

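{"op": "move_arm", "data": {
  "motion": [
    [[0,0,0],[0,0,0],0.5],
    [[0,0,0],[0,0,0],0.5],
    [[0,0,0],[0,0,0],0.5],
    [[0,0,-0.7],[0,0,0],0.5],
    [[0,0,-0.9],[0,0,0],0.5],
    [[0,0,-0.9],[0,0,0],0.5],
    [[0.3,0,-0.9],[0,0,0],0.5],
    [[0.9,0,-0.9],[0,0,0],0.5],
    [[0.9,0,-0.9],[0,0,0],0],
    [[0.9,0,-0.9],[0,0,0],-1],
    [[0.9,0,-0.5],[0,0,0],-1],
    [[0,0,0],[0,0,0],-1]
  ]
}}

```text
time_s: 21.73
position: [0.4384, 0.0042, 0.1754]
tool_rot: [[-0.99, -0.142, 0.019], [-0.143, 0.99, -0.003], [-0.018, -0.006, -1.0]]
ft_force: [0.6, -0.2, 0.4]
grip_width: 0.0156
```

Run:
```python
from bs import *
gob(-130,0,200,10)
s=cam('scene'); crop(s,215,145,335,265,6,"s4.png")
t=cam('top'); crop(t,215,130,315,230,6,"t4.png")
```

```text
bay tcp [-128.5    0.5] 175.4
t 21.73 pos [0.4384 0.0042 0.1754] dist 24.6mm | shift total(units,tool) [ 0.05 -0.03 -1.23] rows>=1.2 | turn deg [ 0.5  1.1 88.2] units [0.0044 0.009  0.7349] rows>=12.3
 yaw 98.19 q [-1.510e+01  1.350e+01  9.710e+01  1.000e-01  6.840e+01 -1.133e+02] F [ 0.6 -0.2  0.4] w 0.0156
```

View pics/s4.png

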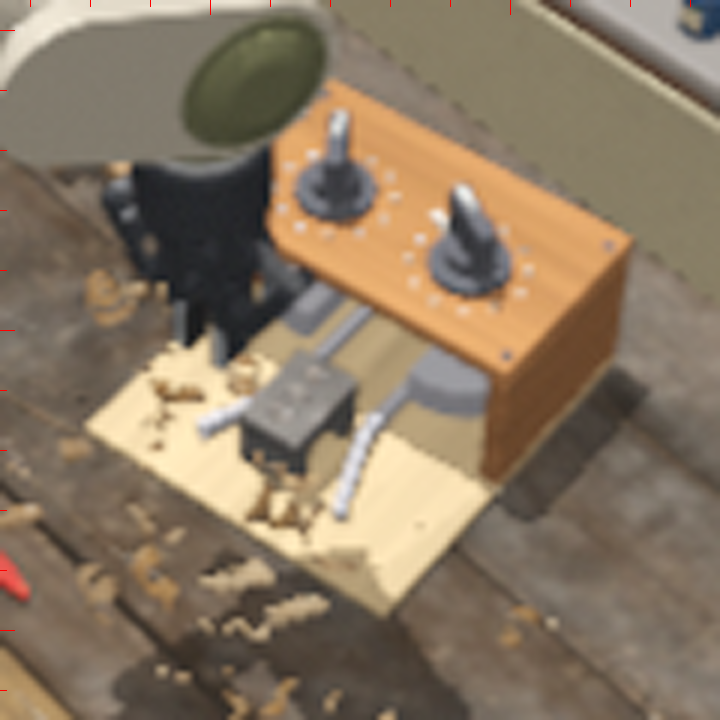

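View pics/t4.png

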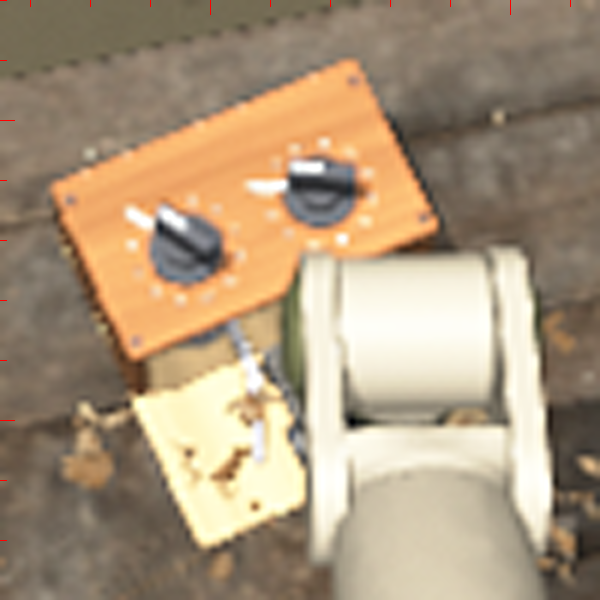

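```bash
cat > kin.py <<'E'
import numpy as np
from scipy.optimize import least_squares
from scipy.spatial.transform import Rotation as Ro
def Rz(a):return Ro.from_euler('z',a).as_matrix()
def Ry(a):return Ro.from_euler('y',a).as_matrix()
def fk(q,k):
    q=np.radians(q); H,a2,a3,L,d,e,dw=k
    R=Rz(q[0]); p=np.array([0,0,H])+R@[e,d-dw,0]
    R=R@Ry(q[1]); p=p+R@[0,0,a2]
    R=R@Ry(q[2]); p=p+R@[0,0,a3]
    R=R@Rz(q[3])@Ry(q[4]); p=p+R@[0,dw,0]
    R=R@Rz(q[5]); p=p+R@[0,0,L]
    return p,R
E
python3 - <<'E'
from kin import *
from rig import readout
o=readout.observe()
D=[([54.0133,21.8408,74.3858,0,83.8586,-12.3364],[.22046,.50355,.23071]),
([21.2,11.6,78.9,0,89.6,-45.6],[.384,.2744,.2923]),([-13.9,24.8,59.7,-.1,95.7,-16.6],[.5948,-.026,.2911]),
([-3.7,30.3,60.3,-.1,89.4,-.4],[.6267,.0772,.2293]),([-3.8,31.1,68.6,-.2,79.9,-.3],[.6141,.0762,.1724]),
([15.4,16.5,77.9,-1.1,82.7,-14.1],[.4589,.2435,.2587]),([22.3,22.8,84.5,-.1,72.5,-3.1],[.4304,.3035,.1652]),
([21.6,29.4,90.9,-.1,57.8,-3.3],[.443,.3016,.0748]),([21.8,33.4,93.8,-.3,52.8,-2.7],[.4328,.2985,.0269]),
([-6,26.7,91.9,-.9,65.1,-106.9],[.4922,.0631,.0942]),([-11.4,31.9,95.2,0,52.7,-109.6],[.5152,.0161,.0349]),
(o["q"],o["position"])]
f=lambda k:np.concatenate([fk(q,k)[0]-p for q,p in D])*1e3
r=least_squares(f,[.35,.4,.4,.25,.1,0,0.0]);print(r.x.round(4),abs(r.fun).max(),np.sqrt((r.fun**2).mean()))
r2=least_squares(lambda k:f(np.r_[k,0,0]),[.35,.4,.4,.25,.1]);print(r2.x.round(4),abs(r2.fun).max(),np.sqrt((r2.fun**2).mean()))
p,R=fk(o["q"],r.x); print(R.round(3),o["tool_rot"].round(3))
np.save("kin.npy",r.x)
E
```

```text
[0.1487 0.4428 0.3516 0.2855 0.1178 0.0115 0.3758] 36.36686451613214 13.01941686616588
[0.1664 0.4533 0.3582 0.3124 0.1179] 36.95313794333699 13.152054887520054
[[ 0.142 -0.99   0.018]
 [-0.99  -0.142 -0.003]
 [ 0.005 -0.018 -1.   ]] [[-0.99  -0.142  0.018]
 [-0.142  0.99  -0.003]
 [-0.018 -0.005 -1.   ]]
```

```bash
cat > kin.py <<'E'
import numpy as np
from scipy.optimize import least_squares
from scipy.spatial.transform import Rotation as Ro
def Rz(a):return Ro.from_euler('z',a).as_matrix()
def Ry(a):return Ro.from_euler('y',a).as_matrix()
def fk(q,k):
    q=np.radians(q); H,a2,a3,L,d,e,b,dw,c=k
    R=Rz(q[0]); p=np.array([0,0,H])+R@[e,d-dw,0]
    R=R@Ry(q[1]); p=p+R@[c,0,a2]
    R=R@Ry(q[2]); p=p+R@[b,0,a3]
    R=R@Rz(q[3])@Ry(q[4]); p=p+R@[0,dw,0]
    R=R@Rz(q[5]-np.pi/2); p=p+R@[0,0,L]
    return p,R@np.diag([1,1,1])
D=[([54.0133,21.8408,74.3858,0,83.8586,-12.3364],[.22046,.50355,.23071]),
([21.2,11.6,78.9,0,89.6,-45.6],[.384,.2744,.2923]),([-13.9,24.8,59.7,-.1,95.7,-16.6],[.5948,-.026,.2911]),
([-3.7,30.3,60.3,-.1,89.4,-.4],[.6267,.0772,.2293]),([-3.8,31.1,68.6,-.2,79.9,-.3],[.6141,.0762,.1724]),
([15.4,16.5,77.9,-1.1,82.7,-14.1],[.4589,.2435,.2587]),([22.3,22.8,84.5,-.1,72.5,-3.1],[.4304,.3035,.1652]),
([21.6,29.4,90.9,-.1,57.8,-3.3],[.443,.3016,.0748]),([21.8,33.4,93.8,-.3,52.8,-2.7],[.4328,.2985,.0269]),
([-6,26.7,91.9,-.9,65.1,-106.9],[.4922,.0631,.0942]),([-11.4,31.9,95.2,0,52.7,-109.6],[.5152,.0161,.0349])]
E
python3 - <<'E'
from kin import *
from rig import readout
o=readout.observe(); D.append((o["q"],o["position"]))
def f(k,out=False):
    R=np.array([fk(q,np.r_[k[:7],0,k[7]])[0]-p for q,p in D])*1e3
    return R if out else R.ravel()
r=least_squares(f,[.35,.4,.4,.25,.1,0,0,0],loss='soft_l1');print(r.x.round(4)); print(f(r.x,1).round(1))
p,R=fk(o["q"],np.r_[r.x[:7],0,r.x[7]]); print(R.round(3),o["tool_rot"].round(3))
E
```

```text
[ 1.308e-01  5.370e-01  3.508e-01  2.579e-01  1.177e-01  1.000e-04
  1.034e-01 -2.000e-04]
[[-0.2  0.  -0. ]
 [-0.1  0.7  0.3]
 [-0.3 -0.4  0.1]
 [ 0.2 -0.3  0.3]
 [-0.2  0.1 -0.5]
 [ 0.3 -0.  -0.4]
 [-0.1 -0.3 -0.2]
 [-0.  -0.1 -0. ]
 [-0.2  0.1  0. ]
 [ 0.2 -0.2  0.4]
 [ 0.3  0.  -0. ]
 [-0.1  0.2 -0.1]]
[[ 0.99   0.142  0.018]
 [ 0.142 -0.99  -0.003]
 [ 0.018  0.005 -1.   ]] [[-0.99  -0.142  0.018]
 [-0.142  0.99  -0.003]
 [-0.018 -0.005 -1.   ]]
```

```bash
cat >> kin.py <<'E'
K=np.array([.1308,.5370,.3508,.2579,.1177,.0001,.1034,0,-.0002])
LO=np.array([-178.18,-50.72,12.68,-81.47,9.98,-165.26]);HI=np.array([178.18,133.34,142.11,261.47,163.14,165.26])
def FK(q):
    p,R=fk(q,K); return p,R@np.diag([-1,-1,1])
def ik(p,R,q0):
    def f(q):
        a,B=FK(q); return np.r_[(a-p)*1e3,Ro.from_matrix(B.T@R).as_rotvec()*300]
    r=least_squares(f,np.clip(q0,LO+.1,HI-.1),bounds=(LO,HI),x_scale=10.); return r.x,np.abs(r.fun).max()
E
cat > push.py <<'E'
from kin import *
from bs import *
c,s=np.cos(p[2]),np.sin(p[2]); ex=np.array([c,s,0]); ey=np.array([-s,c,0]); ez=np.array([0,0,1.])
def Rt(al,sg=-1,dy=0):
    """al: tool angle below horizontal; sg=-1 tool y=-ey; dy: azimuth offset deg"""
    A=Ro.from_euler('z',dy,degrees=True).as_matrix(); z=A@(np.cos(np.radians(al))*ex-np.sin(np.radians(al))*ez); y=A@(sg*ey)
    return np.c_[np.cross(y,z),y,z]
E
python3 - <<'E'
from push import *
o=readout.observe()
a,B=FK(o["q"]); print(a-o["position"],np.abs(B-o["tool_rot"]).max())
for sg in (-1,1):
  for al in (40,45,50,55):
   for x in (-100,12):
    best=[]
    for q4 in (0,40,80,120,180,-40,-70):
     for q6 in (-100,0,100):
      q,e=ik(tow(x,1.5,33),Rt(al,sg),[-11,30,100,q4,40,q6]); best.append((round(e,1),tuple(q.round(0))))
    best=sorted(set(best))[:3]; print(sg,al,x,best)
E
```

```text
[-0.00019135  0.00025916 -0.0001238 ] 6.106226635438361e-16
-1 40 -100 [(np.float64(0.0), (np.float64(-30.0), np.float64(38.0), np.float64(139.0), np.float64(141.0), np.float64(48.0), np.float64(-88.0))), (np.float64(95.3), (np.float64(-6.0), np.float64(23.0), np.float64(122.0), np.float64(261.0), np.float64(10.0), np.float64(165.0))), (np.float64(117.3), (np.float64(7.0), np.float64(24.0), np.float64(120.0), np.float64(-81.0), np.float64(15.0), np.float64(-165.0)))]
-1 40 12 [(np.float64(0.0), (np.float64(-18.0), np.float64(37.0), np.float64(120.0), np.float64(138.0), np.float64(31.0), np.float64(-70.0))), (np.float64(83.8), (np.float64(-4.0), np.float64(32.0), np.float64(109.0), np.float64(261.0), np.float64(10.0), np.float64(165.0))), (np.float64(136.0), (np.float64(3.0), np.float64(32.0), np.float64(108.0), np.float64(-81.0), np.float64(10.0), np.float64(-165.0)))]
-1 45 -100 [(np.float64(0.0), (np.float64(-28.0), np.float64(33.0), np.float64(136.0), np.float64(136.0), np.float64(36.0), np.float64(-79.0))), (np.float64(86.9), (np.float64(-7.0), np.float64(25.0), np.float64(122.0)
[... 4423 characters left out ...]
at64(144.0))), (np.float64(27.1), (np.float64(-14.0), np.float64(31.0), np.float64(109.0), np.float64(59.0), np.float64(13.0), np.float64(-165.0)))]
1 55 -100 [(np.float64(0.0), (np.float64(-24.0), np.float64(28.0), np.float64(128.0), np.float64(110.0), np.float64(19.0), np.float64(132.0))), (np.float64(33.0), (np.float64(-19.0), np.float64(24.0), np.float64(121.0), np.float64(53.0), np.float64(14.0), np.float64(-165.0)))]
1 55 12 [(np.float64(7.1), (np.float64(-16.0), np.float64(33.0), np.float64(112.0), np.float64(85.0), np.float64(14.0), np.float64(165.0))), (np.float64(8.1), (np.float64(-15.0), np.float64(32.0), np.float64(109.0), np.float64(57.0), np.float64(14.0), np.float64(-165.0)))]
```

Run:
```python
from push import *
q=np.array([-15,14,97,0,68,65.])
for (x,y,z,al) in [(-115,0,175,90),(-115,0,175,80),(-115,0,175,70),(-115,0,175,65),(-115,0,175,60),(-115,0,175,55),(-115,0,175,50),(-115,0,175,45),(-110,1.5,120,45),(-105,1.5,70,45),(-100,1.5,35,45),(-60,1.5,35,45),(-20,1.5,35,45),(12,1.5,35,45)]:
    q,e=ik(tow(x,y,z),Rt(al),q); print(x,z,al,q.round(1),round(e,1))
```

```text
-115 175 90 [-14.4  15.3  94.5   0.   70.2  67.5] 0.0
-115 175 80 [-16.9  11.2 101.    4.9  58.8  62.8] 0.0
-115 175 70 [-19.9   7.9 107.8  12.6  47.2  54.8] 0.0
-115 175 65 [-21.6   6.6 111.3  18.4  41.5  48.6] 0.0
-115 175 60 [-23.5   5.6 114.8  26.3  36.3  40.3] 0.0
-115 175 55 [-25.5   5.  118.5  37.   31.8  28.8] 0.0
-115 175 50 [-27.6   4.8 122.1  51.5  28.7  13.4] 0.0
-115 175 45 [-29.9   5.2 125.8  68.9  27.8  -5.4] 0.0
-110 120 45 [-28.9  14.8 130.7  98.7  25.5 -37.7] 0.0
-105 70 45 [-28.2  25.1 134.1 124.   30.3 -65.4] 0.0
-100 35 45 [-27.6  32.9 135.5 135.5  36.  -78.5] 0.0
-60 35 45 [-23.1  32.7 128.7 133.5  30.4 -70.9] 0.0
-20 35 45 [-19.6  33.3 122.3 130.2  25.5 -63.5] 0.0
12 35 45 [-17.4  34.2 117.2 126.2  22.1 -56.9] 0.0
```

{"op": "move_arm", "data": {
  "motion": [
    [[0,0,0],[0,0,0.059],-1],
    [[0,0,0],[0,0,0.059],-1],
    [[0,0,0],[0,0,0.059],-1],
    [[0,0,0],[0,0,0.059],-1],
    [[0,0,0],[0,0,0.059],-1],
    [[0,0,0],[0,0,0.059],-1],
    [[0,0,0],[0,0,0.059],-1],
    [[0,0,0],[0,0,0.059],-1],
    [[0,0,0],[0,0,0.059],-1],
    [[0,0,0],[0,0,0.059],-1],
    [[0,0,0],[0,0,0.059],-1],
    [[0,0,0],[0,0,0.059],-1]
  ]
}}

```text
time_s: 22.83
position: [0.4494, 0.0045, 0.166]
tool_rot: [[-0.209, 0.978, 0.013], [0.978, 0.209, -0.0], [-0.003, 0.013, -1.0]]
ft_force: [-0.4, -0.9, -0.0]
grip_width: -0.0002
```

{"op": "move_arm", "data": {
  "motion": [
    [[0,0,0],[0,0,0.059],-1],
    [[0,0,0],[0,0,0.059],-1],
    [[0,0,0],[0,0,0.059],-1],
    [[0,0,0],[0,0,0.059],-1],
    [[0,0,0],[0,0,0.059],-1],
    [[0,0,0],[0,0,0.059],-1],
    [[0,0,0],[0,0,0.059],-1],
    [[0,0,0],[0,0,0.059],-1],
    [[0,0,0],[0,0,0.059],-1],
    [[0,0,0],[0,0,0.059],-1],
    [[0,0,0],[0,0,0.059],-1],
    [[0,0,0],[0,0,0.059],-1]
  ]
}}

```text
time_s: 23.83
position: [0.4587, 0.0052, 0.1559]
tool_rot: [[0.961, 0.278, 0.005], [0.278, -0.961, 0.003], [0.006, -0.002, -1.0]]
ft_force: [0.3, 0.1, -0.3]
grip_width: 0.0006
```

Run:
```python
from push import *
gob(-115,0,175,R=Rt(90)); gob(-115,0,175,R=Rt(45))
```

```text
bay tcp [-108.2   -1.3] 155.9
t 23.83 pos [0.4587 0.0052 0.1559] dist 20.3mm | shift total(units,tool) [-0.32 -0.12 -0.96] rows>=1.0 | turn deg [-0.1 -0.3  8. ] units [-0.001  -0.0027  0.067 ] rows>=1.1
 yaw -73.86 q [-14.3  17.1  95.5   0.3  67.1  59.4] F [ 0.3  0.1 -0.3] w 0.0006
bay tcp [-108.2   -1.3] 155.9
t 23.83 pos [0.4587 0.0052 0.1559] dist 20.3mm | shift total(units,tool) [-0.32 -0.12 -0.96] rows>=1.0 | turn deg [-3.3 44.6  7.6] units [-0.0273  0.3717  0.0631] rows>=6.3
 yaw -73.86 q [-14.3  17.1  95.5   0.3  67.1  59.4] F [ 0.3  0.1 -0.3] w 0.0006
```

{"op": "move_arm", "data": {
  "motion": [
    [[-0.3,0,-0.8],[0,0,0.055],-1],
    [[0,0,0],[0,0.03,0.01],-1],
    [[0,0,0],[0,0.03,0],-1],
    [[0,0,0],[0,0.03,0],-1],
    [[0,0,0],[0,0.03,0],-1],
    [[0,0,0],[0,0.03,0],-1],
    [[0,0,0],[0,0.03,0],-1],
    [[0,0,0],[0,0.03,0],-1]
  ]
}}

```text
time_s: 24.5
position: [0.4611, 0.0027, 0.1678]
tool_rot: [[0.888, 0.13, 0.44], [0.115, -0.992, 0.061], [0.444, -0.003, -0.896]]
ft_force: [1.1, 0.7, -0.4]
grip_width: 0.0001
```

Run:
```python
from push import *
gob(-115,0,150,R=Rt(45))
```

```text
bay tcp [-106.3   -4.1] 167.8
t 24.50 pos [0.4611 0.0027 0.1678] dist 20.2mm | shift total(units,tool) [-0.79 -0.2   0.6 ] rows>=0.8 | turn deg [ 0.2 18.6 -0.6] units [ 0.0018  0.1552 -0.0052] rows>=2.6
 yaw -82.54 q [-21.9   7.9 111.8  20.6  38.8  47. ] F [ 1.1  0.7 -0.4] w 0.0001
```

Tracks the planned joint path. Continue tilting.

{"op": "move_arm", "data": {
  "motion": [
    [[-0.1,0,0],[0,0.025,0],-1],
    [[-0.1,0,0],[0,0.025,0],-1],
    [[-0.1,0,0],[0,0.025,0],-1],
    [[-0.1,0,0],[0,0.025,0],-1],
    [[-0.1,0,0],[0,0.025,0],-1],
    [[-0.1,0,0],[0,0.025,0],-1],
    [[0,0,0],[0,0.005,0],-1]
  ]
}}

```text
time_s: 25.08
position: [0.4543, -0.0002, 0.158]
tool_rot: [[0.713, 0.126, 0.69], [0.088, -0.992, 0.09], [0.696, -0.004, -0.718]]
ft_force: [0.8, 0.2, 0.5]
grip_width: 0.0
```

Run:
```python
from push import *
gob(-110,1,90,R=Rt(45))
```

```text
bay tcp [-113.4   -6.1] 158.0
t 25.08 pos [ 4.543e-01 -2.000e-04  1.580e-01] dist 68.4mm | shift total(units,tool) [-2.25 -0.34  2.56] rows>=2.6 | turn deg [ 0.5  0.9 -0.8] units [ 0.0038  0.0077 -0.0063] rows>=0.2
 yaw -82.76 q [-29.9   7.8 126.6  73.4  26.1 -10.1] F [0.8 0.2 0.5] w 0.0000
```

{"op": "move_arm", "data": {
  "motion": [
    [[-0.45,-0.07,0.5],[0.001,0.002,-0.001],-1],
    [[-0.45,-0.07,0.5],[0.001,0.002,-0.001],-1],
    [[-0.45,-0.07,0.5],[0.001,0.002,-0.001],-1],
    [[-0.45,-0.07,0.5],[0,0,0],-1],
    [[-0.45,-0.07,0.5],[0,0,0],-1],
    [[0,0,0],[0,0,0],-1]
  ]
}}

```text
time_s: 25.58
position: [0.4592, 0.0039, 0.0846]
tool_rot: [[0.708, 0.129, 0.694], [0.092, -0.992, 0.091], [0.7, -0.001, -0.714]]
ft_force: [0.5, 0.4, 0.7]
grip_width: 0.0001
```

Run:
```python
from push import *
gob(-102,1.7,36,R=Rt(45))
```

```text
bay tcp [-107.9   -2.7] 84.6
t 25.58 pos [0.4592 0.0039 0.0846] dist 49.2mm | shift total(units,tool) [-1.49 -0.22  1.94] rows>=1.9 | turn deg [ 0.4  0.5 -0.5] units [ 0.0037  0.0046 -0.0043] rows>=0.1
 yaw -82.58 q [-28.7  21.6 133.  116.3  27.4 -56.6] F [0.5 0.4 0.7] w 0.0001
```

{"op": "move_arm", "data": {
  "motion": [
    [[-0.37,-0.06,0.48],[0.001,0.001,-0.001],-1],
    [[-0.37,-0.06,0.48],[0.001,0.001,-0.001],-1],
    [[-0.37,-0.06,0.48],[0.001,0.001,-0.001],-1],
    [[-0.37,-0.06,0.48],[0.001,0.001,-0.001],-1],
    [[0,0,0],[0,0,0],-1]
  ]
}}

```text
time_s: 26.0
position: [0.4675, 0.0096, 0.0337]
tool_rot: [[0.702, 0.143, 0.697], [0.097, -0.99, 0.105], [0.705, -0.006, -0.709]]
ft_force: [0.0, -0.2, 1.0]
grip_width: 0.0002
```

Run:
```python
from push import *
gob(-80,1.7,36,R=Rt(45)); gob(12,1.7,36,R=Rt(45))
s=cam('scene'); crop(s,215,145,335,265,6,"s5.png")
d=cam('wrist'); cv2.imwrite('pics/w20.png',cv2.resize(d['img'],(768,576)))
```

```text
bay tcp [-98.9   1.7] 33.7
t 26.00 pos [0.4675 0.0096 0.0337] dist 19.0mm | shift total(units,tool) [0.75 0.   0.58] rows>=0.8 | turn deg [-0.3  0.2 -0.1] units [-0.0026  0.0013 -0.0012] rows>=0.1
 yaw -81.78 q [-27.5  33.  135.2 134.8  35.8 -77.6] F [ 0.  -0.2  1. ] w 0.0002
bay tcp [-98.9   1.7] 33.7
t 26.00 pos [0.4675 0.0096 0.0337] dist 110.9mm | shift total(units,tool) [4.01 0.01 3.83] rows>=4.0 | turn deg [-0.3  0.2 -0.1] units [-0.0026  0.0013 -0.0012] rows>=0.1
 yaw -81.78 q [-27.5  33.  135.2 134.8  35.8 -77.6] F [ 0.  -0.2  1. ] w 0.0002
```

View pics/s5.png

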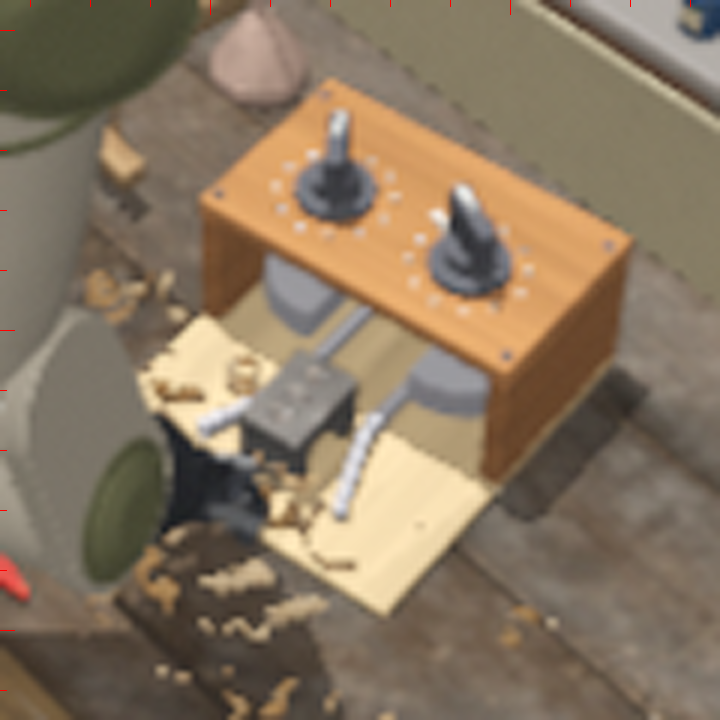

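View pics/w20.png

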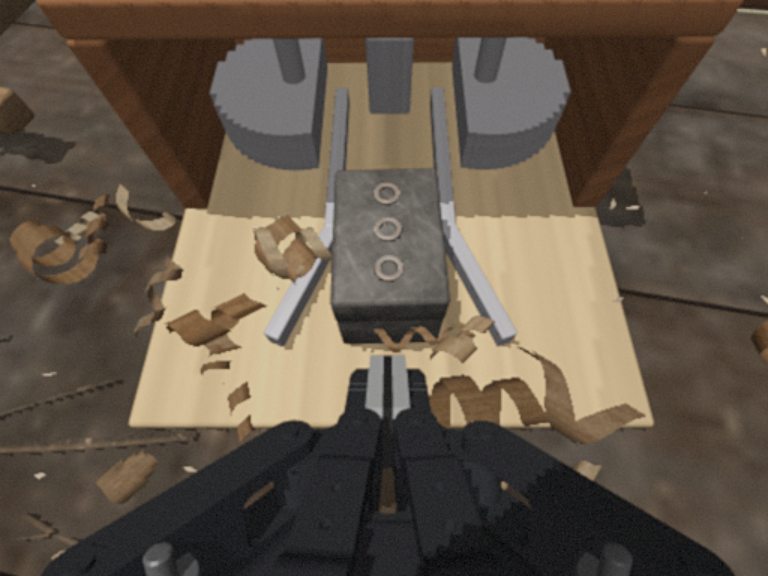

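{"op": "move_arm", "data": {
  "motion": [
    [[0.36,0,0.34],[0,0,0],-1],
    [[0.36,0,0.34],[0,0,0],-1],
    [[0.36,0,0.34],[0,0,0],-1],
    [[0.36,0,0.34],[0,0,0],-1],
    [[0.36,0,0.34],[0,0,0],-1],
    [[0.36,0,0.34],[0,0,0],-1]
  ]
}}

```text
time_s: 26.6
position: [0.5239, 0.0188, 0.0398]
tool_rot: [[0.709, 0.14, 0.692], [0.095, -0.99, 0.103], [0.699, -0.007, -0.715]]
ft_force: [-3.3, -1.3, -1.1]
grip_width: 0.0001
```

Run:
```python
from push import *
gob(12,1.7,36,R=Rt(45))
d=cam('wrist'); cv2.imwrite('pics/w21.png',cv2.resize(d['img'],(768,576)))
```

```text
bay tcp [-41.8   2.9] 39.8
t 26.60 pos [0.5239 0.0188 0.0398] dist 54.0mm | shift total(units,tool) [1.79 0.06 2.02] rows>=2.0 | turn deg [-0.3  0.6 -0.3] units [-0.0022  0.0053 -0.0026] rows>=0.1
 yaw -81.94 q [-21.1  31.7 125.2 128.8  26.3 -63.5] F [-3.3 -1.3 -1.1] w 0.0001
```

View pics/w21.png

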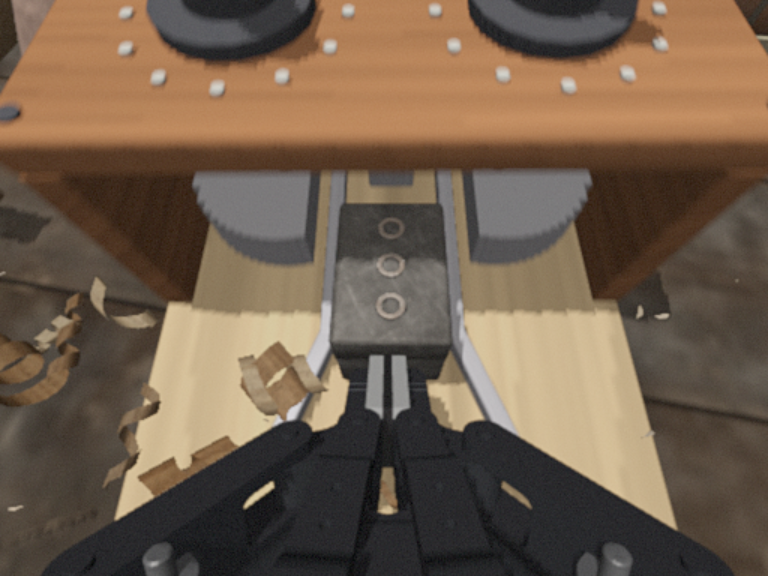

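{"op": "move_arm", "data": {
  "motion": [
    [[0.33,0.01,0.38],[0,0.001,0],-1],
    [[0.33,0.01,0.38],[0,0.001,0],-1],
    [[0.33,0.01,0.38],[0,0.001,0],-1],
    [[0.33,0.01,0.38],[0,0.001,0],-1]
  ]
}}

```text
time_s: 26.98
position: [0.5625, 0.0238, 0.0396]
tool_rot: [[0.705, 0.139, 0.696], [0.095, -0.99, 0.101], [0.703, -0.005, -0.711]]
ft_force: [-4.4, -0.4, -1.0]
grip_width: -0.0001
```

Run:
```python
from push import *
gob(10,1.7,36,R=Rt(45))
d=cam('wrist'); cv2.imwrite('pics/w22.png',cv2.resize(d['img'],(768,576)))
```

```text
bay tcp [-2.9  2.4] 39.6
t 26.98 pos [0.5625 0.0238 0.0396] dist 13.4mm | shift total(units,tool) [0.33 0.04 0.58] rows>=0.6 | turn deg [-0.1  0.3 -0.3] units [-0.0011  0.0028 -0.0023] rows>=0.1
 yaw -82.00 q [-18.2  32.9 119.2 125.5  22.6 -56.8] F [-4.4 -0.4 -1. ] w -0.0001
```

View pics/w22.png

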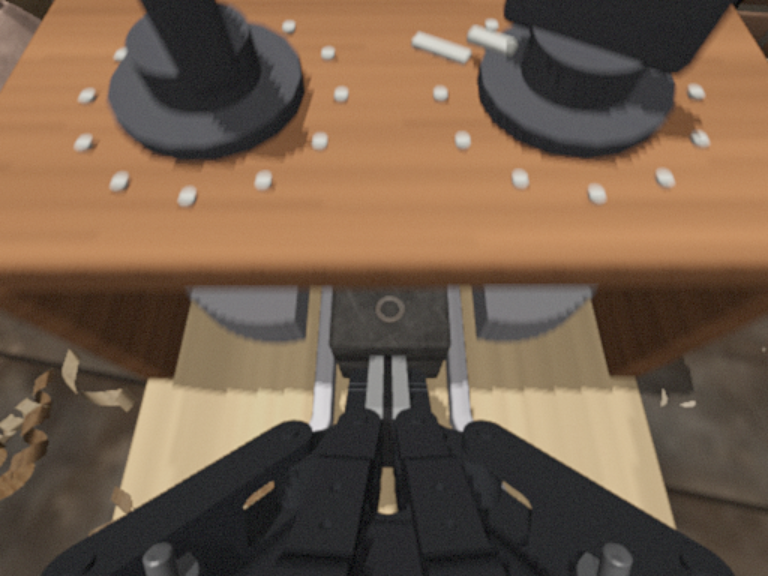

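{"op": "move_arm", "data": {
  "motion": [
    [[0.12,0.01,0.17],[0,0.001,0],-1],
    [[0.12,0.01,0.17],[0,0,0],-1],
    [[0,0,0],[0,0,0],-1]
  ]
}}

```text
time_s: 27.28
position: [0.5703, 0.0245, 0.0404]
tool_rot: [[0.702, 0.139, 0.698], [0.096, -0.99, 0.101], [0.705, -0.004, -0.709]]
ft_force: [0.5, -1.2, 0.1]
grip_width: 0.0002
```

{"op": "move_arm", "data": {
  "motion": [
    [[0.1,0,0.12],[0,0,0],-1]
  ]
}}

```text
time_s: 27.37
position: [0.5709, 0.0248, 0.0401]
tool_rot: [[0.705, 0.138, 0.696], [0.095, -0.99, 0.1], [0.703, -0.004, -0.711]]
ft_force: [-34.7, -9.7, 23.7]
grip_width: 0.0002
```

Run:
```python
from push import *
gob(10,1.7,36,R=Rt(45))
```

```text
bay tcp [5.6 2.2] 40.1
t 27.37 pos [0.5709 0.0248 0.0401] dist 6.0mm | shift total(units,tool) [0.01 0.03 0.3 ] rows>=0.3 | turn deg [-0.   0.3 -0.3] units [-0.0002  0.0028 -0.0025] rows>=0.1
 yaw -82.09 q [-17.6  33.1 117.8 124.3  21.7 -54.9] F [-34.7  -9.7  23.7] w 0.0002
```

Run:
```python
from push import *
d=cam('wrist'); cv2.imwrite('pics/w23.png',cv2.resize(d['img'],(768,576)))
s=cam('scene'); crop(s,215,145,335,265,6,"s6.png")
print(readout.observe()["ft_force"])
```

```text
[-19.78109526  -5.19777369  11.54763747]
```

View pics/w23.png

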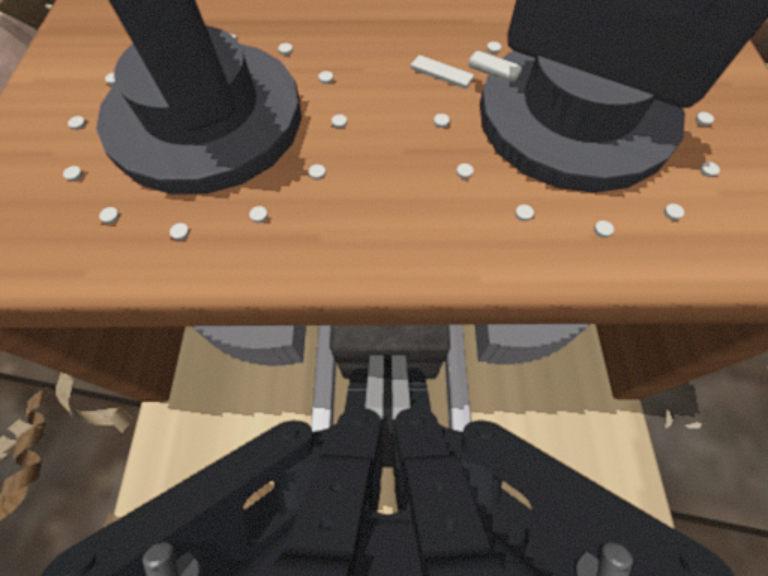

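View pics/s6.png

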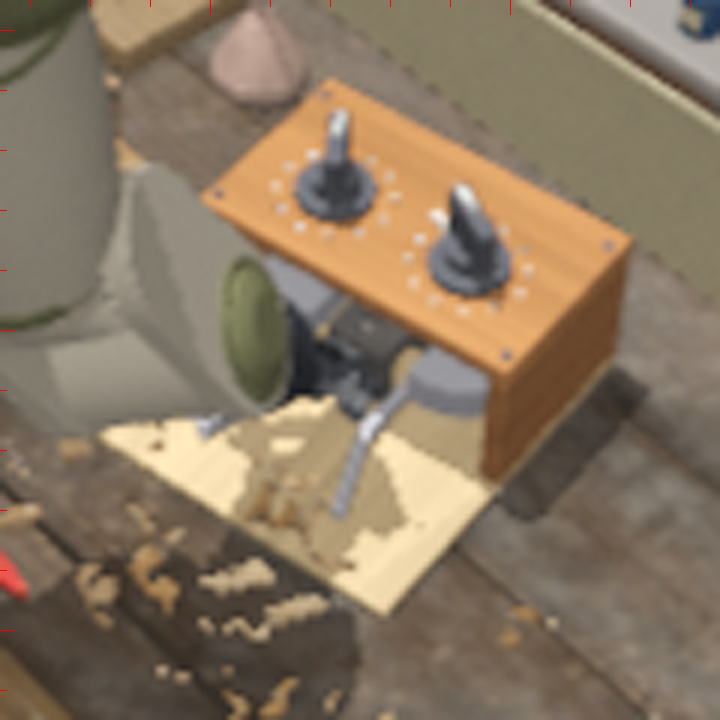

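Run:
```python
from push import *
d=cam('wrist'); crop(d,200,190,320,290,6,"w23c.png")
for n,u,v,z in (("blk rear top",390,358,.057),("roof bottom front edge",390,325,.103),("roof top edge",390,300,.118),("dialR",(482+685)/2,110,.125)): print(n,tobay(at_z(d,u/1.5,v/1.5,z)))
```

```text
blk rear top [6.8 0.3]
roof bottom front edge [1.4 0.5]
roof top edge [1.4 0.5]
dialR [ 51.6 -49.5]
```

View pics/w23c.png

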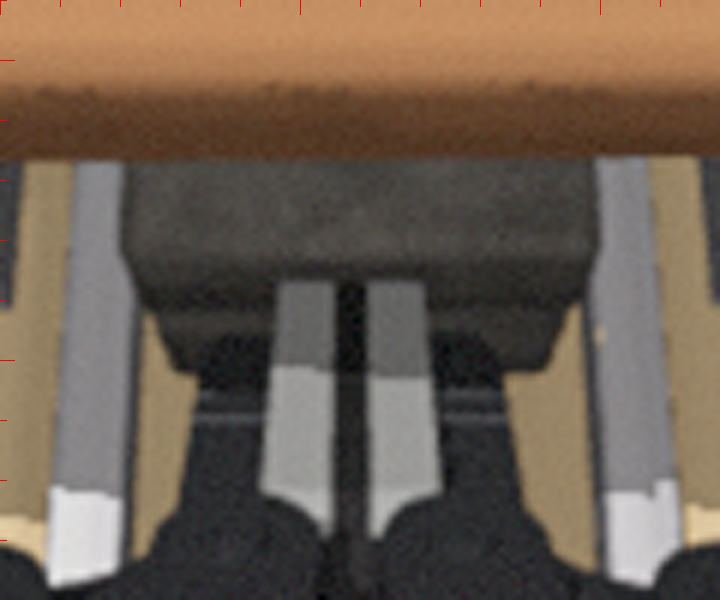

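{"op": "move_arm", "data": {
  "motion": [
    [[0.08,0,0.08],[0,0,0],-1],
    [[0.08,0,0.08],[0,0,0],-1]
  ]
}}

```text
time_s: 27.68
position: [0.5707, 0.0247, 0.0404]
tool_rot: [[0.71, 0.134, 0.692], [0.093, -0.991, 0.096], [0.698, -0.004, -0.716]]
ft_force: [-14.4, -4.1, 7.1]
grip_width: -0.0002
```

Run:
```python
from push import *
gob(10,1.7,36,R=Rt(45))
```

```text
bay tcp [5.3 2.2] 40.4
t 27.68 pos [0.5707 0.0247 0.0404] dist 6.5mm | shift total(units,tool) [0.01 0.02 0.32] rows>=0.3 | turn deg [ 0.1  0.7 -0.5] units [ 0.001   0.0059 -0.0039] rows>=0.1
 yaw -82.31 q [-17.4  32.9 117.6 123.5  21.  -53.7] F [-14.4  -4.1   7.1] w -0.0002
```

{"op": "move_arm", "data": {
  "motion": [
    [[-0.35,0,-0.35],[0,0,0],-1],
    [[-0.35,0,-0.35],[0,0,0],-1],
    [[-0.35,0,-0.35],[0,0,0],-1],
    [[-0.35,0,-0.35],[0,0,0],-1],
    [[-0.35,0,-0.35],[0,0,0],-1],
    [[-0.35,0,-0.35],[0,0,0],-1],
    [[-0.35,0,-0.35],[0,0,0],-1],
    [[-0.35,0,-0.35],[0,0,0],-1],
    [[-0.35,0,-0.35],[0,0,0],-1],
    [[0,0,0],[0,0,0],-1]
  ]
}}

```text
time_s: 28.52
position: [0.4787, 0.0111, 0.0486]
tool_rot: [[0.701, 0.132, 0.701], [0.093, -0.991, 0.094], [0.707, -0.0, -0.707]]
ft_force: [0.3, 0.6, 0.1]
grip_width: -0.0002
```

Run:
```python
from push import *
gob(10,1.7,36,R=Rt(45))
d=cam('wrist'); cv2.imwrite('pics/w24.png',cv2.resize(d['img'],(768,576)))
crop(d,190,0,330,110,5,"w24c.png")
```

```text
bay tcp [-87.7   1.7] 48.6
t 28.52 pos [0.4787 0.0111 0.0486] dist 98.5mm | shift total(units,tool) [ 3.01 -0.04  3.9 ] rows>=3.9 | turn deg [ 0.3 -0.  -0.4] units [ 0.0029 -0.0001 -0.0031] rows>=0.1
 yaw -82.41 q [-25.7  29.8 132.7 132.1  31.6 -71.6] F [0.3 0.6 0.1] w -0.0002
```

View pics/w24.png

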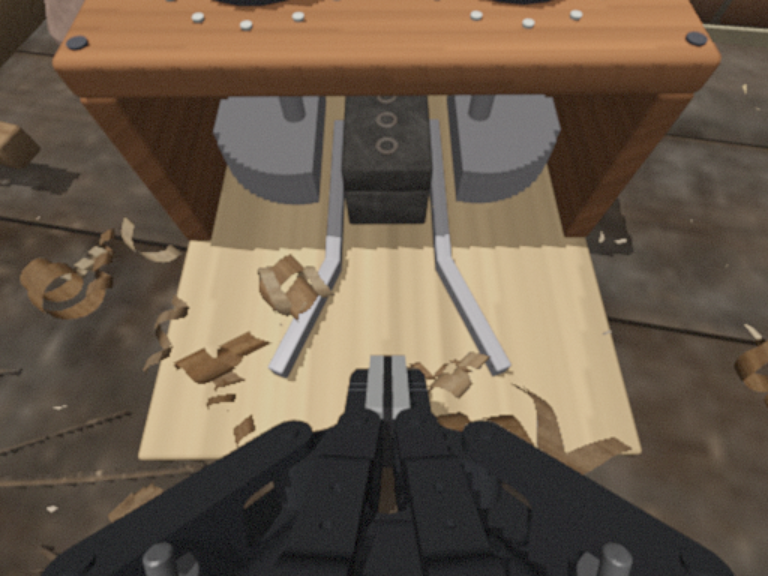

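View pics/w24c.png

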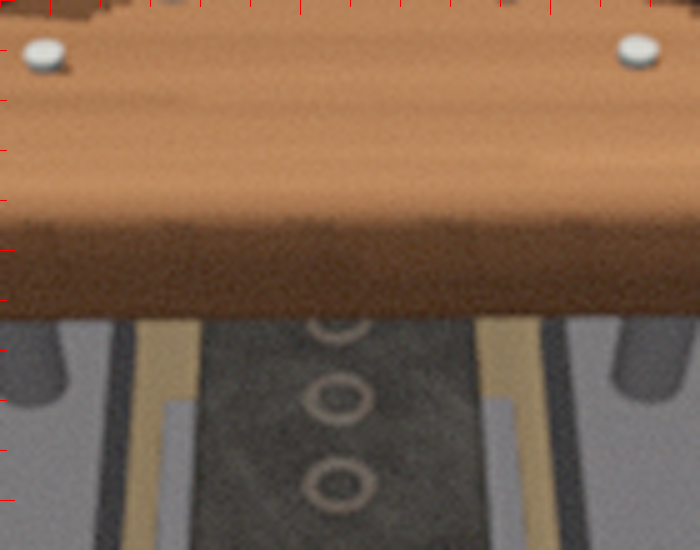

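Run:
```python
from push import *
d=cam('wrist'); crop(d,180,90,340,250,4,"w24d.png")
for n,u,v,z in (("rear bottom",387,221,.008),("rear top",387,181,.057),("floor front",387,458,.008),("rail far end L",338,121,.02),("rail far R",433,121,.02),("roof bottom",387,95,.103),("roof top",387,68,.118),("rail near end",281,371,.02),("rail near R",500,368,.02)): print(n,tobay(at_z(d,u/1.5,v/1.5,z)))
o=.0
```

```text
rear bottom [16.4 -0.3]
rear top [ 3.6 -0.2]
floor front [-114.3    0.9]
rail far end L [86.1 30.5]
rail far R [ 85.6 -30.4]
roof bottom [ 4.3 -0.2]
roof top [-1.7 -0.1]
rail near end [-77.1  49.8]
rail near R [-76.6 -52.2]
```

View pics/w24d.png

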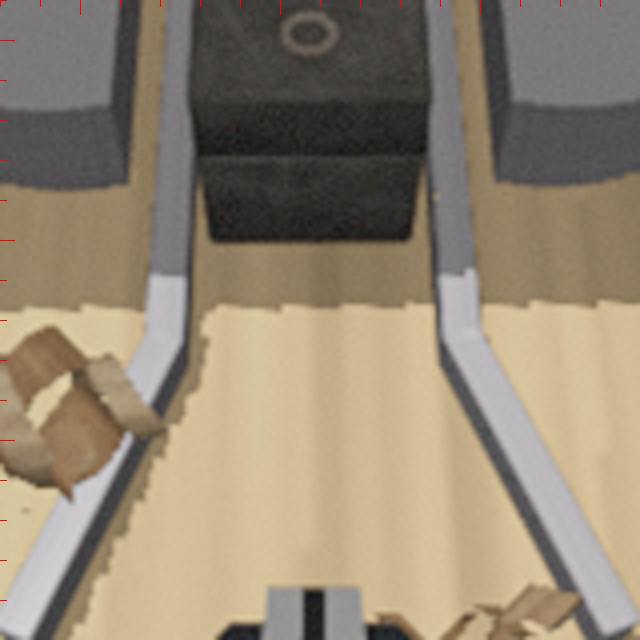

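Run:
```python
from push import *
d=cam('wrist')
for n,u,v,z in (("rear bottom leg",258,150,.008),("rear top",258,114.5,.057),("mid ring",258,398/5,.057),("rear ring",258,486/5,.057),("rail bend",258,90+338/4,.02),("rail far",258,400/5,.02)): print(n,tobay(at_z(d,u,v,z)))
```

```text
rear bottom leg [14.2 -0.5]
rear top [10.  -0.4]
mid ring [45.3 -0.7]
rear ring [26.8 -0.5]
rail bend [-18.   -0.2]
rail far [87.6 -1.1]
```

{"op": "move_arm", "data": {
  "motion": [
    [[0,0,-0.8],[0,0,0],-1],
    [[0.3,0,-0.8],[0,0,0],-1],
    [[0.5,0,-0.7],[0,0,0],-1],
    [[0.6,0,-0.6],[0,0,0],-1],
    [[0.6,0,-0.6],[0,0,0],-1],
    [[0.6,0,-0.6],[0,0,0],-1],
    [[0.6,0,-0.6],[0,0,0],-1],
    [[0.6,0,-0.6],[0,-0.01,0],-1],
    [[0.4,0,-0.4],[0,-0.01,0],-1],
    [[0,0,0],[0,0,0],-1]
  ]
}}

```text
time_s: 29.5
position: [0.4639, 0.007, 0.1887]
tool_rot: [[0.719, 0.132, 0.682], [0.102, -0.991, 0.085], [0.687, 0.008, -0.726]]
ft_force: [0.5, 0.3, -0.1]
grip_width: 0.0
```

Run:
```python
from push import *
gob(-100,0,150,R=Rt(45))
d=cam('wrist'); cv2.imwrite('pics/w25.png',cv2.resize(d['img'],(768,576)))
s=cam('scene'); cv2.imwrite("pics/s7.png",cv2.resize(s["img"],(768,576)))
t=cam('top'); crop(t,215,130,315,230,6,"t7.png")
```

```text
bay tcp [-102.9   -0.3] 188.7
t 29.50 pos [0.4639 0.007  0.1887] dist 38.8mm | shift total(units,tool) [-1.23 -0.03  1.5 ] rows>=1.5 | turn deg [ 0.7  1.6 -0. ] units [ 0.0057  0.0131 -0.0002] rows>=0.2
 yaw -82.40 q [-27.    4.4 121.7  56.9  27.4   9.4] F [ 0.5  0.3 -0.1] w 0.0000
```

View pics/w25.png

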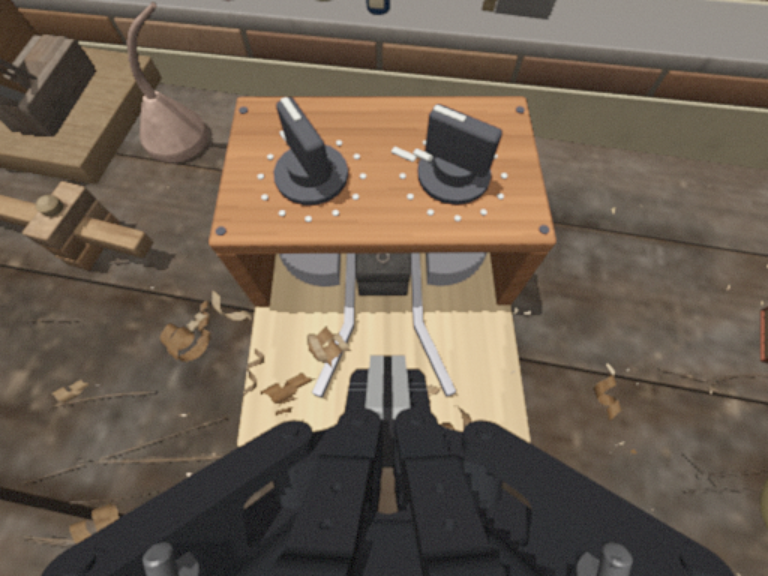

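View pics/s7.png

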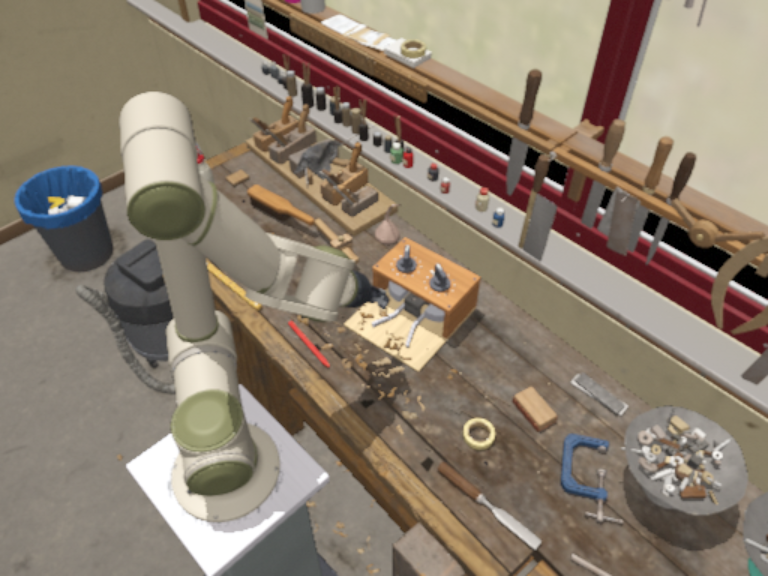

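View pics/t7.png

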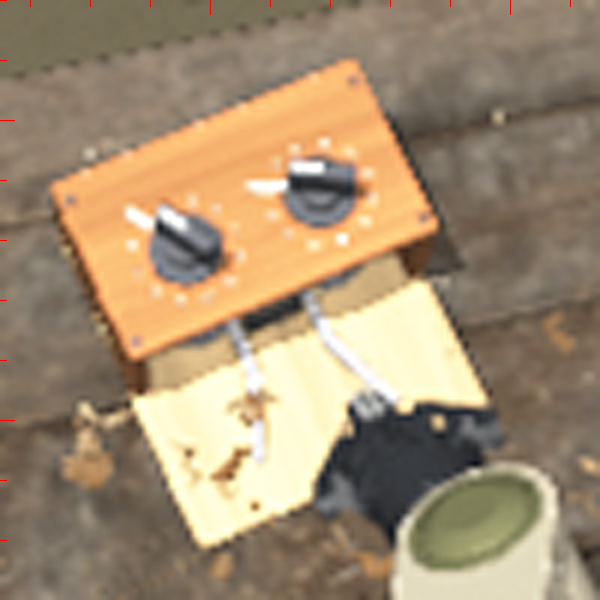

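```bash
python3 -c "
from rig import job,readout
print(abs(readout.observe()['qvel']).max()); print(job.close_job())"
```

```text
1.0096422853508318
the job is handed in; nothing more can be done
None
```

The job is handed in after about 30 s of the 72 s: both dials are on their long white marks, and the dark iron block is in the bay against the back stop.

- **What I did:** I turned the left dial clockwise, then the right dial counter-clockwise. I set the block upright on the bay floor between the rails, let go, and pushed it in with closed fingertips on a tool leaning back 45°.
- **Dials:** In the last pictures both pointers stand on their marks, to about 1° in the close-ups taken when each was set.
- **Block:** The push stopped hard at about 35 N along the bay. After backing off, the block's rear top edge measured about 8–10 mm behind the roof's edge (10 mm expected). Its middle ring measured about 43–44 mm behind it (43 mm expected).
- **Remaining doubt:** The roof hides the contact with the back stop, so "home" rests on that hard stop and those measurements, which are good to about 2 mm. An earlier reading taken during the push put the rear edge at 5–7 mm. I trusted the later view, because there I could check against the rails.
- **At hand-in:** The gripper was in free air, about 19 cm above the bench in front of the bay, with no force on it. A joint was still reading about 1°/s of residual speed. The tape roll and sanding block are at the same pixels as at the start. I did not touch the orange look-alikes.

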